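# Fit the plug-in card and draw it home with its ejector levers

### The job

Fit the loose plug-in card into the empty bay of the aluminium card frame: lift it out of the wooden block by its handle and lower it into the guides until its plugs stand on their sockets. Then swing its two ejector levers inward by turns (one about half way, then the other, never one right in while the other is still out) until each end of the card comes to a firm stop, fully home. The sockets are too tight to press the card in by hand, so let the levers do it; push them gently, ease off as soon as they come to a stop, and leave the other modules and the things on the bench alone.

Things in the scene. Friction and masses are not known exactly. Their poses are not given: they have to be found in the camera images.
- card_grip (a point): centre of the black handle bar on the loose card, to grasp from above: 12 mm thick (card's x), 54 mm long (y), 12 mm high, 25 mm above the card's aluminium panel (24 mm wide). Card axes: x across, y along its length, z up. Card 121 mm long (240 with levers out), 3 mm thick, 0.3 to 0.5 kg; the underside of its two plugs (10 x 22 mm, near its ends) lies 90 mm below this point
- end_l (a point): point 60 mm from card_grip towards the card's +y end, same height: shows how far that end is down
- end_r (a point): the same at the card's -y end
- stand: pine block, 66 x 110 x 32 mm, fixed; the card starts upright in its groove (12 mm wide, 20 mm deep): lift it straight up. Origin under its centre
- slot: guides and sockets of the empty bay; origin under their middle, about 8 mm above the bench
- slot_home (a point): where card_grip lies when the card is home in the empty bay; axes as the card's (fits either way round). Guides 59 mm either side along y, flared mouths 41 mm below this point that take the card's edges 4 mm off in x, 1 mm in y; deeper, 1 mm play. The plugs meet the sockets 4 to 7 mm before home; pressing it home by hand would take over 35 N
- frame: aluminium card frame, 172 x 172 x 82 mm, fixed, open on top: three bays 50 mm apart along its x, a steel rod along each side (76 mm from the bays' middle, 74 mm high). The empty bay's height in it varies by 6 mm, so its card is home with the levers anywhere from -0.25 to 0.5 rad: feel for the stop. Lever tops of the modules in it: 127 mm above the bench
- knob_l (a point): centre of the 8 mm thick rounded knob at the end of the black, 12 mm wide ejector lever at the card's +y end, 52 mm from its pivot. Push it inward from outside with shut fingertips pointing down, about 8 mm lower than this point, and rise with it along its arc (it locks if pushed level while far out)
- knob_r (a point): the same knob of the lever at the card's -y end
- lever_l (a joint): hinge of the lever at the card's +y end: grows as the arm leans outward (lean from upright = value - 0.2), 1.25 = fully out; keep it over 1.0 while lowering the card. Pivot 66 mm from the card's middle, 32 mm below card_grip. 2 to 7 N at the knob move it, up to 12 N under load; over 20 N harms it. From about 0.9 inward its fork hooks under a rod of the frame and draws that end down, about 1 mm per 0.1 rad, to a firm stop at home
- lever_r (a joint): hinge of the lever at the card's -y end: grows as the arm leans outward (lean from upright = value - 0.2), 1.25 = fully out; keep it over 1.0 while lowering the card. Pivot 66 mm from the card's middle, 32 mm below card_grip. 2 to 7 N at the knob move it, up to 12 N under load; over 20 N harms it. From about 0.9 inward its fork hooks under a rod of the frame and draws that end down, about 1 mm per 0.1 rad, to a firm stop at home
- module_a: a module in service in another bay of the frame, flat panel with ventilation slits, its levers upright; not to be touched
- module_b: the other module in service, with a black terminal strip on its panel; not to be touched
- tin: round tin with screws, 90 mm wide, 29 mm high, on the bench; bystander
- offcut: wood offcut, 60 x 90 x 22 mm, right of the frame; bystander
- square: try square, 184 x 115 x 17 mm, behind the frame; bystander
- sander: cork sanding block, 64 x 112 x 36 mm, in front of the pine block; bystander

How it is judged:
On the way:
1. the card stands in the guides of the empty bay, its plug on or in the socket (less than 12 mm above home) (x of card_grip in the frame of slot_home between -0.004 and 0.004 m and y of card_grip in the frame of slot_home between -0.006 and 0.006 m and z of card_grip in the frame of slot_home between -0.003 and 0.012 m and angle between the y axis of card_grip and the y axis of slot_home, either way round below 0.1 rad), for 0.2 s.
At the end, for the whole second after the job is handed in: the card is at rest in the empty bay, down within 1 mm of home at both of its ends (within 5 mm sideways), with both levers in (under 0.65 rad) (x of card_grip in the frame of slot_home between -0.005 and 0.005 m and y of card_grip in the frame of slot_home between -0.005 and 0.005 m and z of each of end_l, end_r in the frame of slot_home below 0.001 m and z of card_grip in the frame of slot_home above -0.003 m and value of joint each of lever_l, lever_r below 0.65 rad and linear speed of card below 0.01 m/s and angle between the y axis of card_grip and the y axis of slot_home, either way round below 0.06 rad); the robot touches nothing.
It fails at once if the fingers push a lever with more than 20 N (contact force between the fingers and lever_l above 20 N or contact force between the fingers and lever_r above 20 N).
It fails at once if the card is pressed hard onto its sockets by hand (over 40 N between card and bay while both levers are still over 0.8 rad out) (contact force between card and slot above 40 N and value of joint each of lever_l, lever_r above 0.8 rad).
It fails at once if one lever is swung right in (under 0.25 rad) while the other is still out (over 0.9 rad) ((value of joint lever_l below 0.25 rad and value of joint lever_r above 0.9 rad) or (value of joint lever_r below 0.25 rad and value of joint lever_l above 0.9 rad)).
It fails at once if the robot pushes on another module with more than 10 N (contact force between any of the fingers, the arm and module_a above 10 N or contact force between any of the fingers, the arm and module_b above 10 N).
It fails at once if a bystander on the bench is moved by more than 20 mm (distance of any of tin, offcut, square, sander from where it was at the start of the episode above 0.02 m).
It also fails if it takes over 70 s, if anything falls off the work surface, if the arm or the gripper's body presses on something with over 40 N, if the wrist force passes 120 N, or if a joint passes its speed limit or range.

### The arm

A 6-joint arm with a two-finger parallel gripper is mounted at the origin on a cart in front of the work surface, level with it; the furniture and walls round the work are solid. World frame = base frame: x ahead of the robot, y to its left, z up, the work surface at z = 0. Lengths are in m, angles in rad, forces in N, time in s.
With the tool pointing down it reaches from about 0.375 to 0.9 m from the base axis. Payload 3.1 kg.
Tool frame: the origin (TCP) lies on the centre line of the jaws, within the pads' length; the fingertips stand robot.finger_overhang ahead of it and the grasp point (between the pads) lies 2 mm behind it (robot.finger_overhang is the distance from the TCP to the fingertips, in m); z points along the fingers, y is the direction in which the jaws open and shut (so a half turn about z gives the same grasp; the last joint's range is limited). The gripper opens to 87 mm and grips with 3 to 60 N. Pads are 19 mm wide; open, the fingers measure 117 mm over their backs; the gripper's body (75 mm by 190 mm) begins 51 mm behind the grasp point.
Start: joints at [0.976, 0.527, 1.433, -0, 1.181, -0.178], TCP at [0.253, 0.571, 0.24] pointing down, gripper open.
Joint ranges: [-3.08, 3.08], [-0.75, 2.2], [0.22, 2.44], [-1.43, 4.57], [0, 2.65], [-2.85, 2.85]. Speed limits (rad/s): [2.79, 2.79, 3.14, 3.14, 3.14, 3.14].

### API

Orientations are given as a unit quaternion [x, y, z, w].
In Python, from rig import robot gives the robot as it stands. The module is installed in compiled form; this text tells all that it offers.
- The arm moves only by the tool step_arm, never from a script. Its arguments are lists of equal length, an entry for each row: "slide": the shift along the tool's x, y, z in mm, a list of three; "twist": the turn about the tool's z in degrees. A call has 1 to 20 rows; each row shifts and turns the commanded pose from where the row before left it, along the tool's axes as they then stand; what a row does not reach is not made up. A row lasts 1/12 s, in which the tool goes at most 41.7 mm and 7.16 degrees, less where a joint would pass 70% of its speed; a pose out of reach is approached as far as the arm can. A call is refused whole if a number of a shift passes 41.7 or a number of a turn 7.16, either way. A call with a gripper value outside its range is refused whole. "jaw" is the finger opening in mm, from 0 to 87, set as the call begins (left out, the last holds). The fingers move at their own pace and stop on an object; "force" is the grip in N (left out, the last holds). Time passes only in rows, so rows that do not move let the fingers close. It gives the time, the measured TCP pose, the force and the opening at its end, in the units of the state.
- robot.get_obs(): the state, without advancing time (a new reading comes with each control period).
- robot.camera(name): name is "side" or "top"; returns a dict with "color" (420x560x3 uint8, blue, green, red), "depth" (420x560 float32, m along the optical axis (not along the pixel's ray), 0 where there is no reading), "camera_matrix" (3x3 intrinsics, pixels), "origin" and "orientation" of the camera in the world. Camera axes: x right, y down, z forward; pixel columns grow to the right and rows downward; lengths in m; the calibration is good to about 2 mm. A picture is of the moment at which its call begins.
- robot.hand_in(): hands the job in, once; it reports no verdict.
The state is a dict: "time": time; "q": joint angles; "joint_velocities": joint speeds; "joint_torque": joint torques, N m; "position": TCP position; "tool_rot": TCP orientation; "ft_force": force on the tool from outside, world axes, zero at the start; "moment": the same for the moment, N m; "grip_width": finger opening in m.
Only numpy, scipy, OpenCV 4.12 (cv2) and the standard library are available. Lean on these libraries where they do the work, as an engineer would, in place of code of your own. Each camera call takes 0.05 s, during which the arm holds its last target.

## Working session

There is one attempt and no reset: what is moved stays moved. The work goes in short steps, Python scripts to look and compute and a tool call to move; the robot and the scene stay as the last step left them, time stands still between calls to the robot, and variables do not carry over. Pictures are saved under pics/ and viewed, and the job is handed in when it is done.

Besides the shell and the picture viewer there is one more tool, called after "Call:" as a command line: name --pt "numbers of a row" for each row, then --argument value for the rest. step_arm: Moves the arm, as the interface text tells. Its arguments: {"type":"object","properties":{"slide":{"type":"array","items":{"type":"array","items":{"type":"number"}}},"twist":{"type":"array","items":{"type":"number"}},"jaw":{"type":"number"},"force":{"type":"number"}},"required":["slide","twist"]}

```bash
mkdir -p pics; ls; cat > h.py <<'E'
import numpy as np, cv2
from scipy.spatial.transform import Rotation as R
from rig import robot
def snap(n,f):
    c=robot.camera(n); cv2.imwrite(f'pics/{f}.png',c['color']); np.savez(f'pics/{f}.npz',**{k:np.array(v) for k,v in c.items()}); return c
def load(f): return dict(np.load(f'pics/{f}.npz'))
def pts(c):
    K=c['camera_matrix'];d=c['depth'];v,u=np.indices(d.shape)
    P=np.stack([(u-K[0,2])/K[0,0]*d,(v-K[1,2])/K[1,1]*d,d],-1)
    return P@R.from_quat(c['orientation']).as_matrix().T+c['origin']
def ray(c,u,v,z):
    K=c['camera_matrix'];r=R.from_quat(c['orientation']).as_matrix()@np.array([(u-K[0,2])/K[0,0],(v-K[1,2])/K[1,1],1])
    o=c['origin'];return o+r*(z-o[2])/r[2]
def proj(c,p):
    K=c['camera_matrix'];q=R.from_quat(c['orientation']).as_matrix().T@(np.array(p)-c['origin']);return (K@q/q[2])[:2]
E
python3 - <<'E'
from h import *
for n in('side','top'):
    c=snap(n,n+'0'); print(n,c['origin'],R.from_quat(c['orientation']).as_matrix().round(3),c['camera_matrix'])
o=robot.get_obs();print(o,robot.finger_overhang)
E
```

```text
pics
side [0.46748144 0.92649242 1.05168242] [[-0.998 -0.037  0.051]
 [-0.063  0.696 -0.715]
 [-0.009 -0.717 -0.697]] [[527.54598161   0.         287.30141857]
 [  0.         527.54598161 213.88127023]
 [  0.           0.           1.        ]]
top [ 0.31604187 -0.03434901  1.35582349] [[ 0.008 -0.984  0.18 ]
 [-1.    -0.008 -0.001]
 [ 0.002 -0.18  -0.984]] [[500.50886347   0.         284.22915896]
 [  0.         500.50886347 212.16523765]
 [  0.           0.           1.        ]]
{'time': 0.1, 'q': array([ 9.75473129e-01,  5.28371993e-01,  1.43378082e+00, -2.98074967e-05,
        1.18139271e+00, -1.78490984e-01]), 'joint_velocities': array([-0.00065992, -0.00187066, -0.00250692,  0.00199335, -0.00094017,
       -0.00063721]), 'joint_torque': array([ 3.77465749e-04, -4.40986240e+01, -1.77151698e+01,  6.35508145e-02,
        5.33925625e-02, -5.60200419e-05]), 'position': array([0.25265773, 0.57096625, 0.23866808]), 'tool_rot': array([ 2.06904895e-01,  9.78360573e-01, -9.09459848e-04, -3.55671379e-04]), 'ft_force': array([-0.3163476 ,  0.06901884,  0.15099426]), 'moment': array([-0.03048012, -0.00231169, -0.00164017]), 'grip_width': 0.08714633919569682} 0.017
```

View pics/side0.png

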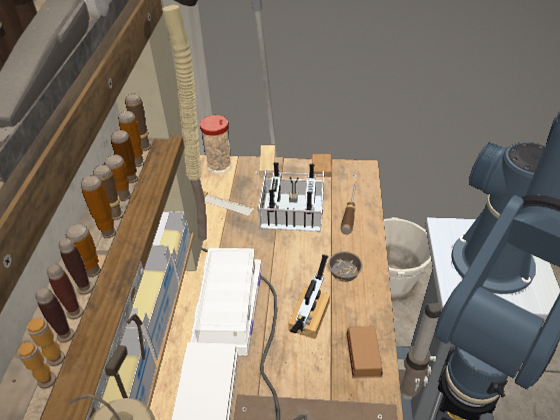

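View pics/top0.png

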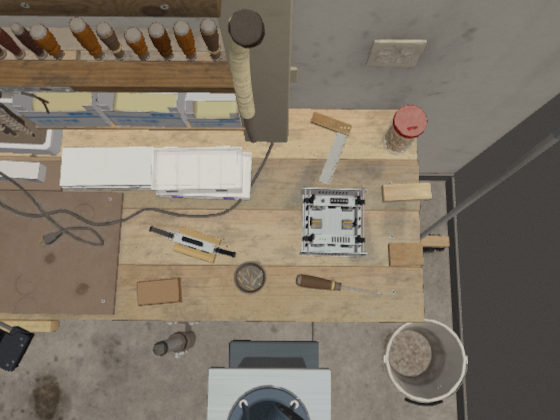

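```bash
python3 - <<'E'
from h import *
c=load('top0');s=load('side0')
def z(c,x0,x1,y0,y1,f): return cv2.resize(c['color'][y0:y1,x0:x1],None,fx=f,fy=f,interpolation=cv2.INTER_CUBIC)
cv2.imwrite('pics/z1.png',z(c,290,380,180,262,7)); cv2.imwrite('pics/z2.png',z(c,140,245,215,270,7))
cv2.imwrite('pics/z3.png',z(s,250,335,150,240,6.5)); cv2.imwrite('pics/z4.png',z(s,280,340,250,340,6.5))
E
```

```text
(no output)
```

View pics/z1.png

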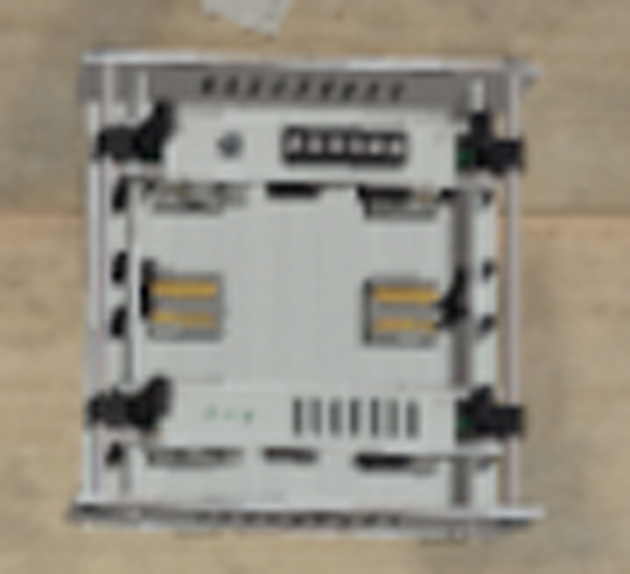

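View pics/z2.png

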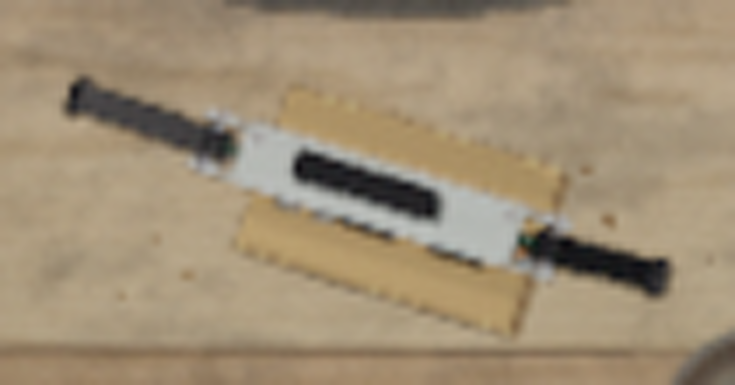

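View pics/z3.png

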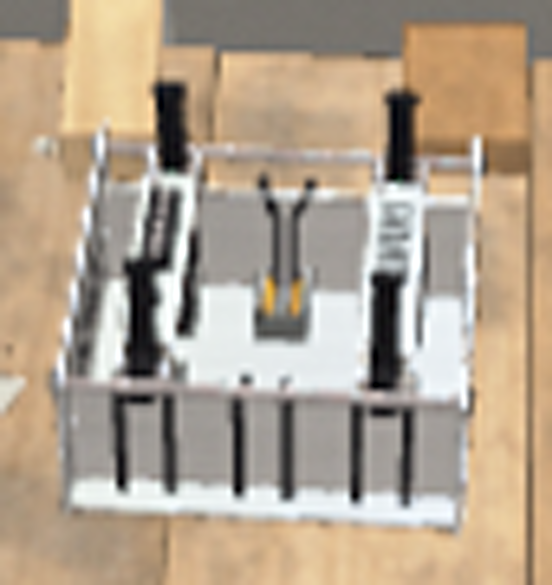

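View pics/z4.png

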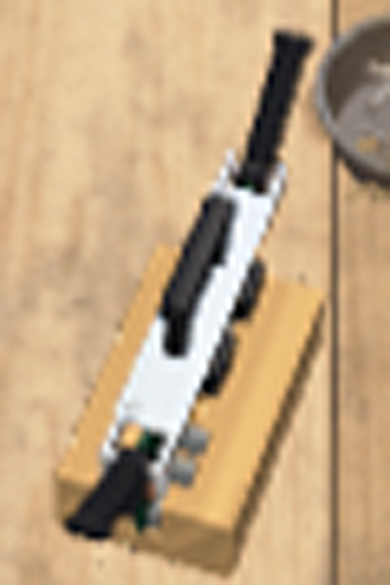

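```bash
python3 - <<'E'
from h import *
for n,(x0,x1,y0,y1) in (('top0',(145,245,220,265)),('side0',(285,335,250,340))):
    c=load(n);P=pts(c);g=c['color'].max(2).astype(int)
    m=np.zeros(g.shape,np.uint8);m[y0:y1,x0:x1]=(g[y0:y1,x0:x1]<75)
    k,l,st,ce=cv2.connectedComponentsWithStats(m,connectivity=4)
    for i in range(1,k):
        if st[i,4]<15: continue
        mm=l==i;q=P[mm];ok=c['depth'][mm]>0
        (w,h)=cv2.minAreaRect(np.argwhere(mm)[:,::-1].astype(np.float32))[1:][0]
        vu=np.argwhere(mm)[:,::-1];e=np.linalg.eigh(np.cov(vu.T))[1][:,1]
        print(n,st[i],ce[i].round(2),(w,h),'med',np.median(q[ok],0).round(4),'z pct',np.percentile(q[ok][:,2],[5,25,50,75,95]).round(4),'ray z.102',ray(c,*ce[i],.102).round(4), 'dir',e)
    np.set_printoptions(linewidth=250)
c=load('top0');P=pts(c)
print((P[225:262:2,160:240:3,2]*1000).round(0).astype(int))
E
```

```text
top0 [150 227  23  11  82] [161.16 231.89] (23.717084884643555, 3.4785056114196777) med [0.495  0.2782 0.0875] z pct [0.074  0.0789 0.0875 0.0958 0.1016] ray z.102 [0.4925 0.2749 0.102 ] dir [-0.94661959 -0.32235282]
top0 [182 237  20   9  76] [191.78 240.92] (20.218402862548828, 3.6025521755218506) med [0.4692 0.1944 0.1086] z pct [0.1039 0.106  0.1086 0.1103 0.1125] ray z.102 [0.4702 0.1967 0.102 ] dir [-0.95543415 -0.29520431]
top0 [215 248  20   9  77] [225.17 251.87] (19.645383834838867, 4.365641117095947) med [0.4448 0.1137 0.0863] z pct [0.0721 0.0793 0.0863 0.0962 0.1031] ray z.102 [0.4432 0.1118 0.102 ] dir [-0.96622083 -0.25771555]
side0 [316 255  12  25 110] [321.34 266.79] (5.350052833557129, 24.29450225830078) med [0.4463 0.1137 0.0877] z pct [0.0733 0.0799 0.0877 0.0955 0.1018] ray z.102 [0.4463 0.1256 0.102 ] dir [-0.27938584  0.96017892]
side0 [305 281  11  24 108] [309.37 291.53] (5.461538791656494, 24.692310333251953) med [0.4726 0.2048 0.1086] z pct [0.0842 0.1056 0.1086 0.1098 0.1112] ray z.102 [0.4719 0.1992 0.102 ] dir [-0.34146892  0.93989307]
side0 [316 291   
[... 2541 characters left out ...]
 -5    2]
 [  -2    3    1    1    3    3    4   15   35   32   37   32   30   28   31   28   54   36   75   72   82   85   91   94   98   98   -3]
 [  -1    4    0   -3    5    1    2    1    0    2   32   33   35   32   28   34   34   28   39    3   -2    1   -2  100  102   99    0]
 [   3    0   -5   -2    1    5    1    1    3   -1    2   -1   31   36   33   31   31   34   35   -4    0    0    0    0    3    5    2]
 [   6    2    3    0    0    2    1    1   -2    3 1356   -2    0    3   31   33   34   29   25    7    1    1   -6    2   -5    5    2]
 [  -4    1    1    0    2   -2   -4    0    4    3   -1    0   -3    6    2   -3   33   32   13   -3    1    0   -2   -1    4   -1    1]]
```

```bash
python3 - <<'E'
from h import *
np.set_printoptions(linewidth=250,suppress=True)
c=load('top0');P=pts(c)
print('z top');print(list(range(300,372,2)));
for v in range(186,258,2): print(v,(P[v,300:372:2,2]*1000).round(0).astype(int))
s=load('side0');Q=pts(s)
print('z side',list(range(256,328,2)))
for v in range(160,234,2): print(v,(Q[v,256:328:2,2]*1000).round(0).astype(int))
E
```

```text
z top
[300, 302, 304, 306, 308, 310, 312, 314, 316, 318, 320, 322, 324, 326, 328, 330, 332, 334, 336, 338, 340, 342, 344, 346, 348, 350, 352, 354, 356, 358, 360, 362, 364, 366, 368, 370]
186 [ 2 -1 -3  1 -7  0  4  1  1 -2 -4 -1  1  2  2  5  5  4 -6  1  2 -2  6  2 -2  2 -3  3 -3 -1  2 -1  3  1 -1  1]
188 [-7 82 82 81 84 82 86 80 80 83 83 78 78 85 83 79 -3  3  5 -2 -2 -1  4  0 -3 -3 -2  0  0 -4  0 -5 -1 -1  0 -2]
190 [-5 61 57 82 61 61 68 62 66 69 66 65 68 71 72 67 66 72 75 74 73 73 71 77 73 74 74 83 78 84 85 81 76 83  6 -3]
192 [-2 41 38 70 42 65 40 41 43 42 46 44 47 44 46 47 48 50 49 50 52 50 55 50 52 57 53 57 56 61 53 59 65 -2  0  4]
194 [-2 10 18 71 15 62 16 14 16 16 20 20 18 22 22 25 20 25 26 23 25 26 28 29 37 27 27 28 44 68 31 33 34  0 -3 -1]
196 [  1  -1   3   5   9  66 126 128   8   9   5   6   8   4   4   7   6   8   5  10   6   6   6   0   2   4   6   7  39 124 125  10   1   2   0   4]
198 [ -6  -2   2  84  84 101 128 126  78  78  84  81  81  76  82  83  92  86  81  78  77  81  78  79  80  75  78  84  78 122 128   1  -1  -2   2  -1]
200 [ -1   1  86  83  84  97 113  80  80  7
[... 8372 characters left out ...]
 32 54  4  3  5]
222 [ 5  2 31 12 10 12 17 14 12 13 18 20 18 19 16 24 22 18 17 25 19 21 14 22 24 19 22 22 31 26 25 19 42  0  7  3]
224 [-2  2 27  9  7  3 12 11 11  8 11  9  8  7 11 19  7 11  8 15 13 15 10 17 18 11 15 12 23 12 18 16 37  2  3  1]
226 [ 0  4 19  9  5 10  8  8  6 10  8  6  5  7  7  4  5  9  6 11  9  6  6  6 16  7  6  9 13  9 10  7 26  4  3  4]
228 [ 4 -2 11 -3  1  1  3  7  7  8  5  4  8 11  4  7  9  9  9  7  7 10  6 11  5 10  4  7  6  8  9  9 25  2  8  5]
230 [-3  2  1  2  1  4  1  3  3  5  1  1  0  2  4 -5  6  0  2  3  0  0  4  3  2  3  6  5 10  8  8  7 17  1  4 -1]
232 [ 5  2  4 -1  3 -1  2  3  1  3  4 -4  1  2  3  1  2  4  4  1  4  4 -2  2  4  4  2  2  6  2  1  2  3  2  3  2]
```

```bash
python3 - <<'E'
from h import *
np.set_printoptions(linewidth=250,suppress=True)
for n,(x0,x1,y0,y1) in (('top0',(296,372,184,260)),('side0',(254,330,158,234))):
    c=load(n);P=pts(c);z=P[...,2];roi=np.zeros(z.shape,bool);roi[y0:y1,x0:x1]=1
    m=(roi&(z>.119)&(z<.14)).astype(np.uint8)
    k,l,st,ce=cv2.connectedComponentsWithStats(m); C=[]
    for i in range(1,k):
        if st[i,4]<4: continue
        p=np.median(P[l==i],0);C.append(p);print(n,'lever',st[i],p.round(4))
    C=np.array(C);print('mean',C.mean(0)if len(C)else'')
    g=c['color'].min(2)
    m=(roi&(z>.07)&(z<.088)&(g>140)).astype(np.uint8)
    m=cv2.morphologyEx(m,cv2.MORPH_OPEN,np.ones((3,3),np.uint8))
    k,l,st,ce=cv2.connectedComponentsWithStats(m)
    for i in range(1,k):
        if st[i,4]<40: continue
        vu=np.argwhere(l==i)[:,::-1].astype(np.float32);r=cv2.minAreaRect(vu)
        print(n,'panel',st[i],r,'centre',ray(c,*r[0],.079).round(4))
        b=np.array([ray(c,*q,.079)[:2] for q in cv2.boxPoints(r)]);print(b.round(4).tolist())
    # sockets : gold
    hsv=cv2.cvtColor(c['color'],cv2.COLOR_BGR2HSV)
    m=(roi&(hsv[...,1]>110)&(hsv[...,2]>100)&(z<.06)).astype(np.uint8)
    k,l,st,ce=cv2.connectedComponentsWithStats(m)
    for i in range(1,k):
        if st[i,4]<3: continue
        print(n,'gold',st[i],ce[i].round(2),np.median(P[l==i],0).round(4),ray(c,*ce[i],.02).round(4))
E
```

```text
top0 lever [312 194   4   7  19] [ 0.5809 -0.1076  0.1261]
top0 lever [357 196   4   6  21] [ 0.5787 -0.2226  0.1259]
top0 lever [311 234   4   6  22] [ 0.4805 -0.105   0.1251]
top0 lever [357 235   4   6  20] [ 0.4782 -0.2201  0.126 ]
mean [ 0.52956085 -0.16382906  0.12578476]
top0 panel [314 197  16   9 120] ((321.5, 201.0), (8.0, 15.0), 90.0) centre [ 0.5803 -0.1325  0.079 ]
[[0.5908, -0.113], [0.5911, -0.1522], [0.5698, -0.152], [0.5695, -0.113]]
top0 panel [348 198   7   9  61] ((351.0, 202.0), (8.0, 6.0), 90.0) centre [ 0.5782 -0.2093  0.079 ]
[[0.5888, -0.2017], [0.5889, -0.2173], [0.5677, -0.217], [0.5676, -0.2014]]
top0 panel [313 235  19   9 158] ((322.0, 239.0), (8.0, 18.0), 90.0) centre [ 0.4806 -0.1332  0.079 ]
[[0.4908, -0.1101], [0.4912, -0.1565], [0.4705, -0.1563], [0.4701, -0.1101]]
top0 panel [344 236  11   9  63] ((349.0, 240.0), (8.0, 10.0), 90.0) centre [ 0.4786 -0.2026  0.079 ]
[[0.4888, -0.1899], [0.489, -0.2156], [0.4684, -0.2152], [0.4682, -0.1896]]
top0 gold [312 220   9   2  14] [315.29 220.64] [ 0.5374 -0.1188  0.0209] [ 0.5381 -0.1199  0.02  ]
top0 gold [
[... 432 characters left out ...]
275]
side0 lever [309 164   6   4  20] [ 0.4802 -0.2199  0.1245]
side0 lever [269 189   6   4  21] [ 0.5835 -0.1095  0.127 ]
side0 lever [307 191   6   5  23] [ 0.4832 -0.1063  0.1254]
mean [ 0.53144331 -0.16440919  0.12611759]
side0 panel [307 178   9   6  52] ((311.0, 180.5), (5.0, 8.0), 90.0) centre [ 0.4802 -0.2095  0.079 ]
[[0.4919, -0.2198], [0.4692, -0.221], [0.4686, -0.1993], [0.4911, -0.1981]]
side0 gold [312 158  18  19 269] [321.44 165.49] [ 0.4517 -0.3465  0.024 ] [ 0.4509 -0.3513  0.02  ]
side0 gold [291 193   1   5   5] [291. 195.] [ 0.5368 -0.2049  0.0236] [ 0.5371 -0.2106  0.02  ]
side0 gold [295 193   1   5   5] [295. 195.] [ 0.5255 -0.212   0.0223] [ 0.5255 -0.2112  0.02  ]
```

Call:
step_arm --pt "0 0 0" --pt "0 0 0" --pt "0 0 0" --pt "0 0 0" --pt "0 0 0" --pt "0 0 0" --pt "0 0 0" --pt "0 0 0" --pt "0 0 0" --pt "0 0 0" --pt "0 0 0" --pt "0 0 0" --pt "0 0 0" --twist '[6.9,6.9,6.9,6.9,6.9,6.9,6.9,6.9,6.9,6.9,6.9,6.9,0]'

```text
time: 1.18
position: [0.2528, 0.5712, 0.239]
tool_rot: [0.803, 0.596, -0.001, 0.0]
ft_force: [0.7, -0.5, 0.6]
grip_width: 0.0872
```

Call:
step_arm --pt "-21.2 22.6 0" --pt "-21.2 22.6 0" --pt "-21.2 22.6 0" --pt "-21.2 22.6 0" --pt "-21.2 22.6 0" --pt "-21.2 22.6 0" --pt "-21.2 22.6 0" --pt "-21.2 22.6 0" --pt "-21.2 22.6 0" --pt "-21.2 22.6 0" --pt "-21.2 22.6 0" --pt "-21.2 22.6 0" --pt "-21.2 22.6 0" --pt "-21.2 22.6 0" --pt "0 0 0" --pt "0 0 0" --twist '[0,0,0,0,0,0,0,0,0,0,0,0,0,0,0,0]'

```text
time: 2.52
position: [0.4716, 0.1951, 0.2394]
tool_rot: [0.802, 0.597, -0.0, -0.0]
ft_force: [0.8, 0.1, -0.6]
grip_width: 0.0869
```

```bash
cat > st.py <<'E'
from h import *
def st():
    o=robot.get_obs();M=R.from_quat(o['tool_rot']).as_matrix()
    print('t',round(o['time'],2),'pos',(o['position']*1e3).round(1),'yaw_y',np.degrees(np.arctan2(M[1,1],M[0,1])).round(2),'tilt',M[:2,2].round(4),'F',o['ft_force'].round(1),'M',o['moment'].round(2),'w',round(o['grip_width']*1e3,1))
    return o,M
def to(p):
    o,M=st();print('tool mm',(M.T@(np.array(p)-o['position'])*1e3).round(1))
E
python3 - <<'E'
from st import *
to([.470,.1955,.1005])
E
```

```text
t 2.52 pos [471.6 195.1 239.4] yaw_y -16.74 tilt [-0.0004  0.0002] F [ 0.8  0.1 -0.6] M [-0.02  0.07 -0.01] w 86.9
tool mm [ -0.   -1.6 138.9]
```

Call:
step_arm --pt "0 -1.6 15" --pt "0 0 20" --pt "0 0 20" --pt "0 0 20" --pt "0 0 20" --pt "0 0 20" --pt "0 0 15" --pt "0 0 8" --pt "0 0 0" --pt "0 0 0" --twist '[0,0,0,0,0,0,0,0,0,0]' --jaw 50

```text
time: 3.35
position: [0.4689, 0.1975, 0.1015]
tool_rot: [0.802, 0.598, -0.0, -0.0]
ft_force: [0.5, -0.5, 0.6]
grip_width: 0.0504
```

Call:
step_arm --pt "0 0 0.5" --pt "0 0 0" --pt "0 0 0" --pt "0 0 0" --pt "0 0 0" --pt "0 0 0" --pt "0 0 0" --pt "0 0 0" --pt "0 0 0" --pt "0 0 0" --twist '[0,0,0,0,0,0,0,0,0,0]' --jaw 0 --force 25

```text
time: 4.18
position: [0.4695, 0.1968, 0.1012]
tool_rot: [0.802, 0.597, 0.0, 0.0]
ft_force: [0.6, -0.8, 1.9]
grip_width: 0.012
```

```bash
python3 - <<'E'
from st import *
st();c=snap('top','top1')
cv2.imwrite('pics/z5.png',cv2.resize(c['color'][200:280,140:245],None,fx=7,fy=7,interpolation=cv2.INTER_CUBIC))
E
```

```text
t 4.18 pos [469.5 196.8 101.2] yaw_y -16.68 tilt [ 0.0004 -0.    ] F [ 0.6 -0.8  1.9] M [-0.18  0.1  -0.01] w 12.0
```

View pics/z5.png

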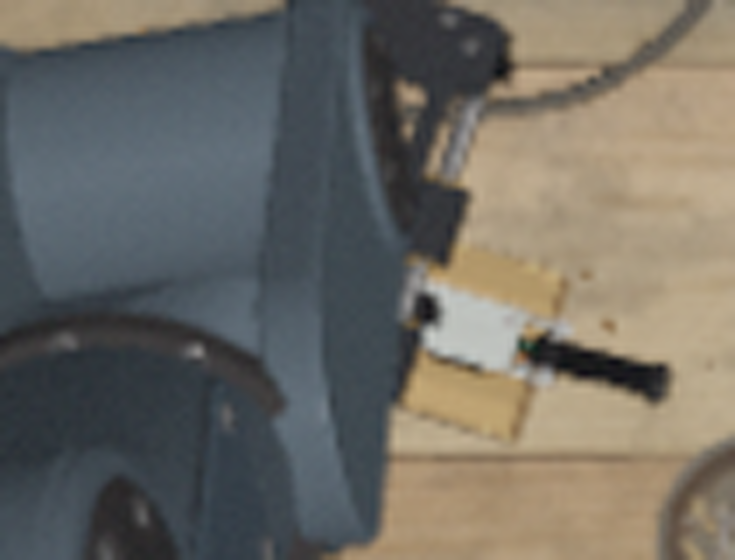

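Call:
step_arm --pt "0 0 -2" --pt "0 0 -5" --pt "0 0 -8" --pt "0 0 -10" --pt "0 0 -10" --pt "0 0 -10" --pt "0 0 -12" --pt "0 0 -12" --pt "0 0 -12" --pt "0 0 -12" --pt "0 0 -12" --pt "0 0 -12" --pt "0 0 -10" --pt "0 0 -5" --pt "0 0 0" --pt "0 0 0" --twist '[0,0,0,0,0,0,0,0,0,0,0,0,0,0,0,0]'

```text
time: 5.57
position: [0.469, 0.1968, 0.2334]
tool_rot: [0.802, 0.597, 0.0, 0.0]
ft_force: [-0.3, 0.4, -5.4]
grip_width: 0.0115
```

```bash
python3 - <<'E'
from st import *
st();c=snap('side','side1')
cv2.imwrite('pics/z6.png',cv2.resize(c['color'][180:380,240:400],None,fx=3,fy=3,interpolation=cv2.INTER_CUBIC))
E
```

```text
t 5.57 pos [469.  196.8 233.4] yaw_y -16.68 tilt [0.0004 0.0001] F [-0.3  0.4 -5.4] M [-0.09  0.11  0.03] w 11.5
```

View pics/z6.png

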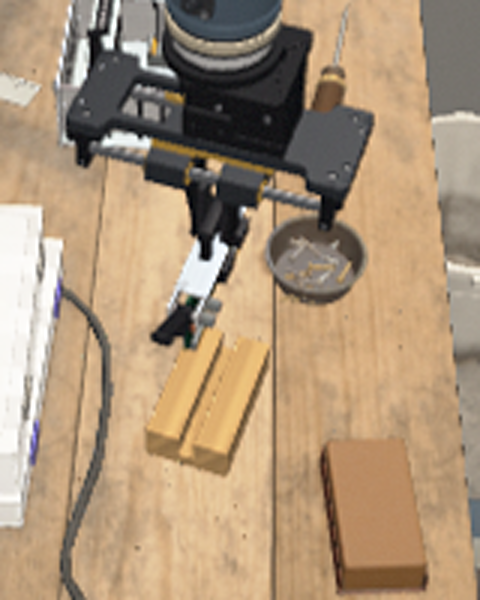

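Call:
step_arm --pt "0 0 0" --pt "0 0 0" --pt "0 0 0" --pt "-10 2 0" --pt "-20 4 0" --pt "-25 5 0" --pt "-30 6 0" --pt "-30 6 0" --pt "-30 6 0" --pt "-30 6 0" --pt "-30 6 0" --pt "-30 6 0" --pt "-30 6 0" --pt "-30 6 0" --pt "-30 5 0" --pt "-25 4 0" --pt "-20 3 0" --pt "-10 2 0" --pt "-9 2 0" --pt "0 0 0" --twist '[-5.1,-5.1,-5.1,0,0,0,0,0,0,0,0,0,0,0,0,0,0,0,0,0]'

```text
time: 7.28
position: [0.535, -0.1955, 0.2326]
tool_rot: [0.716, 0.698, -0.0, 0.0]
ft_force: [0.2, 0.7, -5.4]
grip_width: 0.0115
```

Call:
step_arm --pt "0 0 0" --pt "0 0 0" --pt "0 0 0" --twist '[0,0,0]'

```text
time: 7.53
position: [0.5346, -0.1924, 0.2329]
tool_rot: [0.715, 0.699, 0.0, -0.001]
ft_force: [0.0, -0.5, -4.9]
grip_width: 0.012
```

```bash
python3 - <<'E'
from st import *
st();c=snap('side','side2');t=snap('top','top2')
cv2.imwrite('pics/z7.png',cv2.resize(c['color'][120:240,230:350],None,fx=5,fy=5,interpolation=cv2.INTER_CUBIC))
cv2.imwrite('pics/z8.png',cv2.resize(t['color'][150:290,250:400],None,fx=4,fy=4,interpolation=cv2.INTER_CUBIC))
E
```

```text
t 7.53 pos [ 534.6 -192.4  232.9] yaw_y -1.31 tilt [-0.0009  0.0009] F [ 0.  -0.5 -4.9] M [-0.09  0.02  0.03] w 12.0
```

View pics/z7.png

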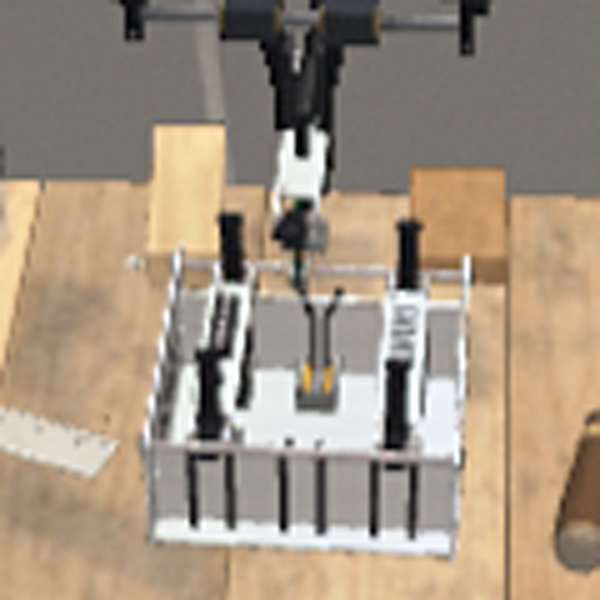

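View pics/z8.png

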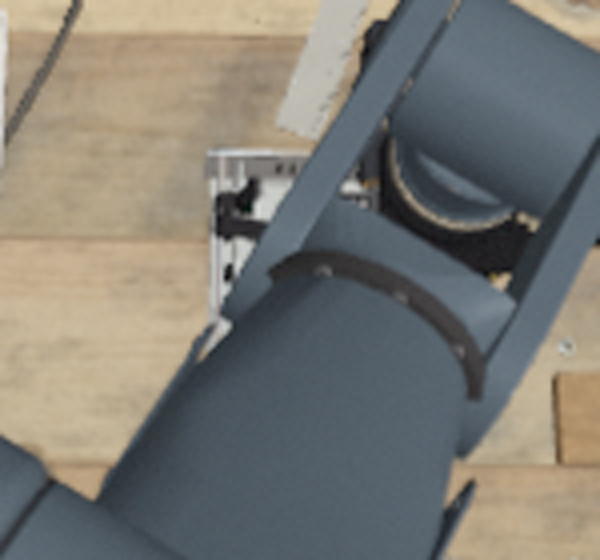

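Call:
step_arm --pt "5 -1 0" --pt "10 -2 5" --pt "10 -2 10" --pt "4 0 12" --pt "0 0 12" --pt "0 0 12" --pt "0 0 8" --pt "0 0 3" --pt "0 0 0" --pt "0 0 0" --pt "0 0 0" --pt "0 0 0" --twist '[0,0,0,0,0,0,0,0,0,0,0,0]'

```text
time: 8.63
position: [0.5311, -0.165, 0.1718]
tool_rot: [0.716, 0.698, 0.0, 0.001]
ft_force: [0.6, -1.3, -4.7]
grip_width: 0.0119
```

```bash
python3 - <<'E'
from st import *
st();c=snap('side','side3');t=snap('top','top3')
cv2.imwrite('pics/z9.png',cv2.resize(c['color'][130:240,240:340],None,fx=6,fy=6,interpolation=cv2.INTER_CUBIC))
cv2.imwrite('pics/z10.png',cv2.resize(t['color'][150:290,250:400],None,fx=4,fy=4,interpolation=cv2.INTER_CUBIC))
E
```

```text
t 8.63 pos [ 531.1 -165.   171.8] yaw_y -1.39 tilt [ 0.0015 -0.0008] F [ 0.6 -1.3 -4.7] M [-0.06  0.12 -0.01] w 11.9
```

View pics/z9.png

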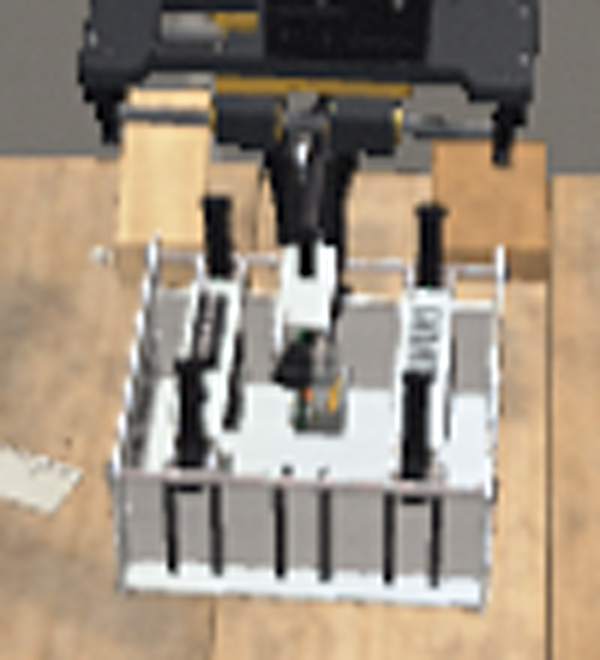

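View pics/z10.png

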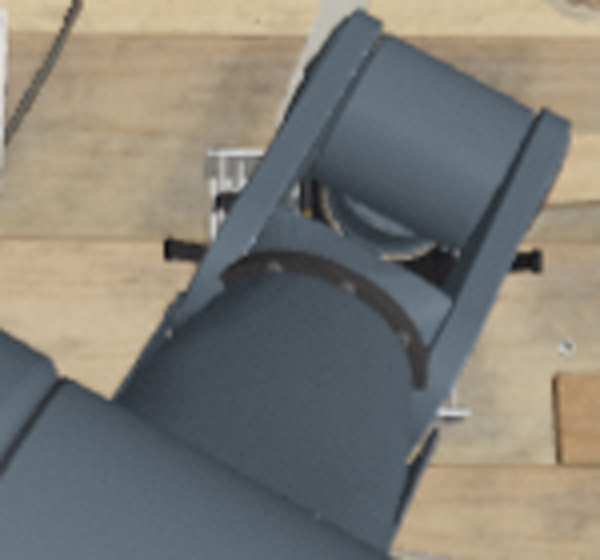

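```bash
python3 - <<'E'
from st import *
o,M=st()
t=load('top3');g=t['color'].max(2).astype(float)
def edge(row,a,b):  # crossing at half level going from a to b
    s=1 if b>a else -1
    pr=np.array([g[row-1:row+2,u].mean() for u in range(a,b,s)])
    h=(pr[:3].mean()+pr.min())/2;i=np.argmax(pr<h);f=(pr[i-1]-h)/(pr[i-1]-pr[i]);return a+s*(i-1+f)
P=pts(t)
for nm,(x0,x1,y0,y1),a,b in(('L',(288,300,204,218),283,298),('R',(378,388,208,222),394,378)):
    m=g[y0:y1,x0:x1]<75;vu=np.argwhere(m);r=vu[:,0].mean()+y0
    print(nm,'row',r,np.median(P[y0:y1,x0:x1][m],0).round(4),'cols',vu[:,1].min()+x0,vu[:,1].max()+x0)
    e=edge(int(round(r)),a,b)
    print('edge',e, ray(t,e,r,.1645).round(4),ray(t,e,r,.168).round(4))
E
```

```text
t 8.73 pos [ 531.  -165.   171.6] yaw_y -1.39 tilt [ 0.0011 -0.0006] F [ 0.1  0.5 -5.4] M [-0.11  0.06  0.02] w 11.8
L row 212.1578947368421 [ 0.5339 -0.0615  0.167 ] cols 291 299
edge 290.42427790788446 [ 0.5344 -0.0506  0.1645] [ 0.5338 -0.0505  0.168 ]
R row 214.89285714285714 [ 0.5284 -0.2697  0.17  ] cols 378 384
edge 384.83514492753625 [ 0.5295 -0.279   0.1645] [ 0.5289 -0.2782  0.168 ]
```

```bash
python3 - <<'E'
from h import *
t=load('top0');g=t['color'].astype(int).mean(2)
for v in (212,214,216,230,232,234): print(v,'L',g[v,298:314].astype(int),'R',g[v,352:370].astype(int))
print('rows');
for v in range(218,232): print(v,g[v,300:326].astype(int),'|',g[v,338:362].astype(int))
s=load('side0');gs=s['color'].astype(int).mean(2)
for u in (288,292,298,302): print(u,'far rod',gs[168:184,u].astype(int),'near',gs[204:216,u].astype(int))
E
```

```text
212 L [140 135 136 130 140 172 146 174 182 171 131 165 179 179 183 181] R [180 167 127  88  95 140 182 184 176 145 129 157 151 147 149 150 146 146]
214 L [143 140 141 135 146 172 146 173 180 171 137 174 179 180 181 182] R [179 168 128  86  97 141 183 184 177 142 131 157 147 145 145 143 145 151]
216 L [146 147 147 137 138 173 148 161 114  33 124 185 161 162 171 181] R [178 168 129  90  98 142 178 169 163 137 128 156 146 139 138 138 143 146]
230 L [158 159 158 154 155 153 157 172 176 146 125 183 179 180 182 179] R [178 167 128  88  99 145 183 183 173 129 128 157 144 138 138 137 138 141]
232 L [156 157 158 158 161 156 159 171 175 149 125 184 178 178 171 172] R [178 168 128  91  99 144 182 182 173 130 126 157 144 139 139 141 141 139]
234 L [155 152 152 158 166 157 159 164 157 135 128 161 150  80  33  63] R [173 162 122  91 101 139 165 161 159 131 127 157 144 138 139 140 136 134]
rows
218 [149 141 139 171 147 155  45  33 125 176  60  58 113 139 146 165 165 165
 165 165 163 165 174 175 176 177] | [177 176 176 176 177 174 172 170 169 169 168 170 179 180 178 168 126  51
  71 123 146  52  91 
[... 2592 characters left out ...]
2 177 180 181 180 176 176 177 178
 178 177 174 176 174 176 175 176] | [177 177 177 177 178 179 179 177 178 178 180 178 179 181 178 169 128  89
 100 144 182 181 173 129]
288 far rod [160 157 155 156 180 168 145 152 161 163 183 185 163 153 155 154] near [233 233 236 199 125 182 177 153 159 161 164 164]
292 far rod [153 151 153 154 153 157 139 146 160 166 171 217 168  82  59  63] near [234 233 233 236 230 220 180 131 138 152 152 152]
298 far rod [163 162 167 161 156 191 165 155 168 135  93 191 188 155 157 159] near [233 234 232 234 236 226 183 138 145 159 158 159]
302 far rod [164 166 165 164 163 184 165 159 167 164 168 205 172 143 156 158] near [232 234 233 235 238 231 196 150 147 159 161 162]
```

```bash
python3 - <<'E'
from h import *
t=load('top0')
for a,za,b,zb,n in((321.7,.022,341.1,.008,'socket'),(310.3,.06,354.6,.05,'guide'),(306.4,.064,359.2,.064,'flare'),(303.5,.074,362,.074,'rod'),(312.5,.127,358.8,.127,'lev')):
    A=ray(t,a,222.5,za);B=ray(t,b,223.3,zb);print(n,A.round(4),B.round(4),((A+B)/2).round(4))
# clusters of lever tops by dark mask, top
g=t['color'].max(2)
for x0,x1,y0,y1 in((309,318,193,203),(355,364,194,203),(309,318,232,242),(355,364,232,242)):
    P=pts(t)[y0:y1,x0:x1];m=(g[y0:y1,x0:x1]<70);vu=np.argwhere(m&(P[...,2]>.118)&(P[...,2]<.14));print(vu.mean(0)[::-1]+[x0,y0],len(vu),ray(t,*(vu.mean(0)[::-1]+[x0,y0]),.127).round(4))
E
```

```text
socket [ 0.5328 -0.1371  0.022 ] [ 0.5333 -0.1911  0.008 ] [ 0.5331 -0.1641  0.015 ]
guide [ 0.5264 -0.1043  0.06  ] [ 0.5268 -0.2219  0.05  ] [ 0.5266 -0.1631  0.055 ]
flare [ 0.5257 -0.0939  0.064 ] [ 0.5247 -0.2319  0.064 ] [ 0.5252 -0.1629  0.064 ]
rod [ 0.524  -0.0859  0.074 ] [ 0.5231 -0.2376  0.074 ] [ 0.5235 -0.1618  0.074 ]
lev [ 0.5156 -0.1061  0.127 ] [ 0.5145 -0.2213  0.127 ] [ 0.515  -0.1637  0.127 ]
[312.72727273 196.54545455] 11 [ 0.5816 -0.1069  0.127 ]
[358.23529412 198.58823529] 17 [ 0.5773 -0.2211  0.127 ]
[312.  236.5] 16 [ 0.4805 -0.1048  0.127 ]
[358.36842105 238.        ] 19 [ 0.4776 -0.2195  0.127 ]
```

```bash
python3 - <<'E'
from h import *
s=load('side0')
gs=s['color'].max(2).astype(int)
print(gs[204:213,282:300]);print(gs[174:184,284:304])
for u,v,z in((290.8,208.3,.064),(294.1,178.3,.064)): print(ray(s,u,v,z).round(4))
c=load('side3');g=c['color'].min(2)
P=pts(c)
m=np.zeros(g.shape,np.uint8);m[165:192,280:300]=(g>150)[165:192,280:300]
m&=((P[...,2]>.13)&(P[...,2]<.165)).astype(np.uint8)
for v in range(168,190):
    u=np.where(m[v])[0]
    if len(u): print(v,u.min(),u.max(),np.median(P[v,u],0).round(4),ray(c,(u.min()+u.max())/2,v,.1485).round(4))
E
```

```text
[[236 237 236 236 235 235 236 236 236 237 237 237 238 237 238 237 236 236]
 [234 233 234 234 235 235 235 235 235 237 236 236 237 236 237 236 237 236]
 [236 235 235 236 237 238 239 236 235 236 236 237 236 235 235 235 235 235]
 [239 239 238 238 234 187 203 239 236 237 239 236 222 238 237 237 237 237]
 [232 225 219 240 230  85 128 242 239 240 234 164 182 242 240 239 240 240]
 [200 200 204 226 217 173 189 232 230 231 222 156 218 236 236 235 230 231]
 [155 163 170 172 163 183 187 182 181 186 186 175 201 194 191 192 185 194]
 [150 151 149 119  78 126 159 155 153 154 137 124 108 134 151 144 144 149]
 [160 160 155 109  33 107 164 159 158 159 142  82  49 127 154 149 150 151]]
[[170 145 152 157 160 164 158 140 148 153 162 169 161 170 170 175 184 175
  173 177]
 [187 174 177 175 177 182 179 167 167 161 166 176 173 176 178 182 183 183
  180 183]
 [198 196 190 186 188 186 147 170 186 176 181 190 195 199 196 197 194 193
  195 200]
 [203 202 196 192 192 156  81 144 194 184 184 190 183 138 155 202 197 188
  191 200]
 [209 215 213 211 209 148  41 135 204 197 197 199 181  44 108 207 202 199
  199 203]
[... 994 characters left out ...]
 287 295 [ 0.5321 -0.1321  0.1516] [ 0.5323 -0.1357  0.1485]
179 286 294 [ 0.5347 -0.1305  0.1496] [ 0.5347 -0.1315  0.1485]
180 286 294 [ 0.5341 -0.1276  0.1482] [ 0.5344 -0.1275  0.1485]
181 286 294 [ 0.5342 -0.1216  0.1503] [ 0.5342 -0.1234  0.1485]
182 286 294 [ 0.5339 -0.1187  0.1491] [ 0.534  -0.1194  0.1485]
183 286 294 [ 0.5337 -0.1145  0.1489] [ 0.5337 -0.1155  0.1485]
184 286 294 [ 0.5293 -0.1282  0.1341] [ 0.5335 -0.1115  0.1485]
185 286 286 [ 0.5437 -0.1078  0.1478] [ 0.5437 -0.107   0.1485]
186 286 286 [ 0.5431 -0.0991  0.152 ] [ 0.5434 -0.103   0.1485]
187 285 293 [ 0.5431 -0.0991  0.1485] [ 0.5354 -0.0995  0.1485]
188 286 293 [ 0.534  -0.0973  0.1471] [ 0.5339 -0.0957  0.1485]
```

Call:
step_arm --pt "1.2 -1.7 2" --pt "0 0 3" --pt "0 0 3" --pt "0 0 3" --pt "0 0 3" --pt "0 0 2" --pt "0 0 2" --pt "0 0 2" --pt "0 0 2" --pt "0 0 0" --twist '[0,0,0,0,0,0,0,0,0,0]'

```text
time: 9.57
position: [0.5288, -0.1634, 0.1486]
tool_rot: [0.716, 0.699, -0.0, -0.0]
ft_force: [-0.1, -0.5, -4.9]
grip_width: 0.0119
```

```bash
python3 - <<'E'
from st import *
st();c=snap('side','side4')
cv2.imwrite('pics/z11.png',cv2.resize(c['color'][130:230,240:340],None,fx=6,fy=6,interpolation=cv2.INTER_CUBIC))
E
```

```text
t 9.57 pos [ 528.8 -163.4  148.6] yaw_y -1.38 tilt [-0.0007  0.0003] F [-0.1 -0.5 -4.9] M [-0.06  0.08  0.03] w 11.9
```

View pics/z11.png

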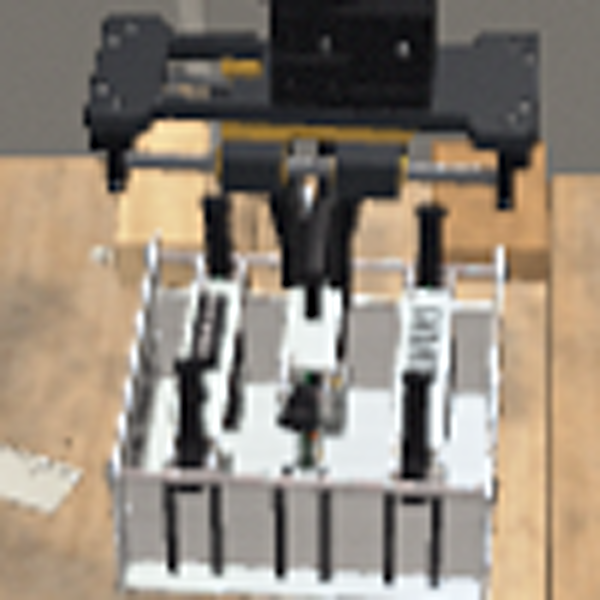

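```bash
python3 - <<'E'
from st import *
c=load('side4')
cv2.imwrite('pics/z12.png',cv2.resize(c['color'][185:215,276:306],None,fx=20,fy=20,interpolation=cv2.INTER_NEAREST))
t=snap('top','top4')
cv2.imwrite('pics/z13.png',cv2.resize(t['color'][180:260,285:395],None,fx=7,fy=7,interpolation=cv2.INTER_CUBIC))
E
```

```text
(no output)
```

View pics/z12.png

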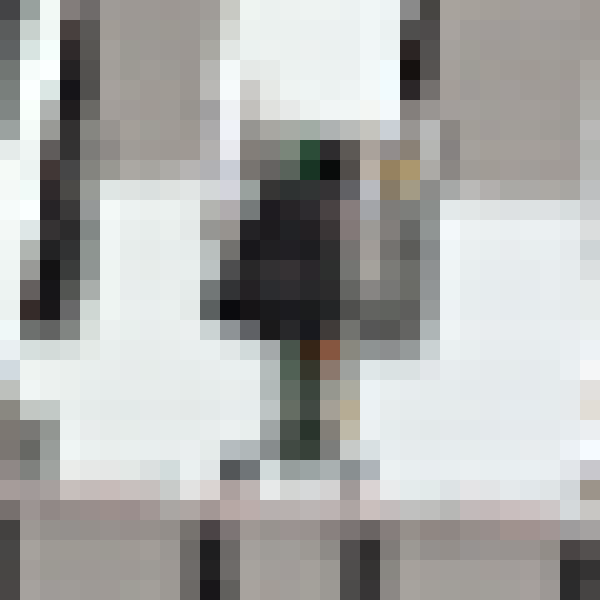

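View pics/z13.png

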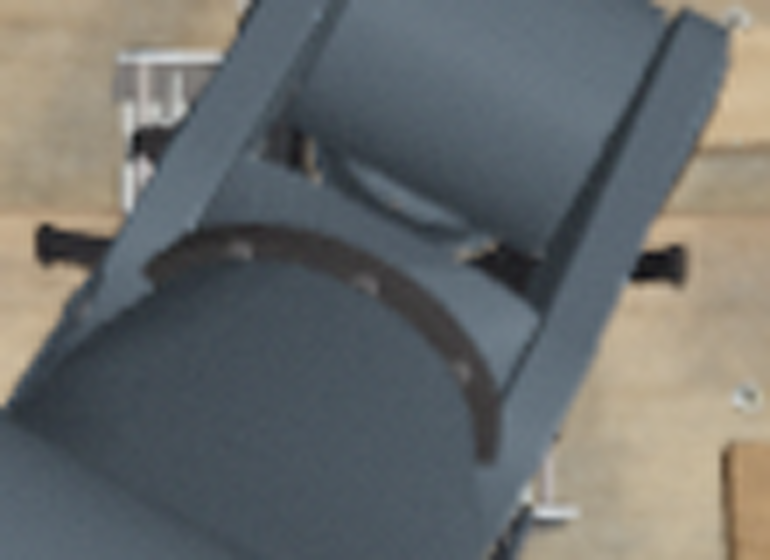

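Call:
step_arm --pt "0 0 2" --pt "0 0 2" --pt "0 0 2" --pt "0 0 2" --pt "0 0 0" --twist '[0,0,0,0,0]'

```text
time: 10.08
position: [0.5287, -0.1634, 0.1405]
tool_rot: [0.716, 0.699, -0.0, -0.0]
ft_force: [-1.5, 0.3, -5.4]
grip_width: 0.0115
```

Call:
step_arm --pt "0 0 2" --pt "0 0 2" --pt "0 0 2" --pt "0 0 0" --twist '[0,0,0,0]'

```text
time: 10.42
position: [0.5288, -0.1635, 0.1346]
tool_rot: [0.716, 0.699, -0.0, -0.0]
ft_force: [0.4, -1.0, -6.1]
grip_width: 0.0117
```

```bash
python3 - <<'E'
from st import *
st()
E
```

```text
t 10.42 pos [ 528.8 -163.5  134.6] yaw_y -1.38 tilt [-0.0004  0.0003] F [ 0.4 -1.  -6.1] M [-0.07  0.04  0.03] w 11.7
```

Entering freely. Continue.

Call:
step_arm --pt "0 0 2" --pt "0 0 2" --pt "0 0 2" --pt "0 0 2" --pt "0 0 0" --twist '[0,0,0,0,0]'

```text
time: 10.83
position: [0.529, -0.1636, 0.1266]
tool_rot: [0.716, 0.699, -0.0, -0.0]
ft_force: [0.7, 0.5, -6.0]
grip_width: 0.0118
```

Call:
step_arm --pt "0 0 2" --pt "0 0 2" --pt "0 0 2" --pt "0 0 0" --twist '[0,0,0,0]'

```text
time: 11.17
position: [0.5289, -0.1635, 0.1207]
tool_rot: [0.716, 0.699, -0.0, -0.0]
ft_force: [0.2, -1.0, -6.1]
grip_width: 0.0114
```

```bash
python3 - <<'E'
from st import *
st()
E
```

```text
t 11.17 pos [ 528.9 -163.5  120.7] yaw_y -1.37 tilt [-0.0002  0.    ] F [ 0.2 -1.  -6.1] M [-0.12 -0.11  0.06] w 11.4
```

Call:
step_arm --pt "0 0 1.5" --pt "0 0 1.5" --pt "0 0 1.5" --pt "0 0 1" --pt "0 0 0" --twist '[0,0,0,0,0]'

```text
time: 11.58
position: [0.529, -0.1636, 0.1154]
tool_rot: [0.716, 0.699, -0.0, 0.0]
ft_force: [1.3, -0.6, -5.3]
grip_width: 0.0116
```

Call:
step_arm --pt "0 0 1" --pt "0 0 1" --pt "0 0 0" --twist '[0,0,0]'

```text
time: 11.83
position: [0.529, -0.1635, 0.1134]
tool_rot: [0.716, 0.699, -0.0, 0.0]
ft_force: [1.0, -1.1, -5.6]
grip_width: 0.0116
```

```bash
python3 - <<'E'
from st import *
st()
E
```

```text
t 11.83 pos [ 529.  -163.5  113.4] yaw_y -1.38 tilt [ 0.0001 -0.0001] F [ 1.  -1.1 -5.6] M [-0.2  -0.15  0.05] w 11.6
```

Call:
step_arm --pt "0 0 1" --pt "0 0 1" --pt "0 0 0" --twist '[0,0,0]'

```text
time: 12.08
position: [0.5291, -0.1636, 0.1117]
tool_rot: [0.716, 0.699, 0.0, 0.0]
ft_force: [0.9, -0.2, -4.0]
grip_width: 0.0116
```

Call:
step_arm --pt "0 0 1" --pt "0 0 0" --twist '[0,0]'

```text
time: 12.25
position: [0.5293, -0.1637, 0.1115]
tool_rot: [0.716, 0.699, 0.0, 0.001]
ft_force: [-1.6, 0.4, 3.4]
grip_width: 0.0119
```

Call:
step_arm --pt "0 0 1" --pt "0 0 0" --twist '[0,0]'

```text
time: 12.42
position: [0.5294, -0.1639, 0.1108]
tool_rot: [0.715, 0.699, 0.0, 0.001]
ft_force: [-1.6, 1.2, 7.6]
grip_width: 0.0114
```

```bash
python3 - <<'E'
from st import *
st();c=snap('side','side5')
cv2.imwrite('pics/z14.png',cv2.resize(c['color'][130:230,240:340],None,fx=6,fy=6,interpolation=cv2.INTER_CUBIC))
E
```

```text
t 12.42 pos [ 529.4 -163.9  110.8] yaw_y -1.37 tilt [ 0.0012 -0.001 ] F [-1.6  1.2  7.6] M [0.01 0.33 0.11] w 11.4
```

View pics/z14.png

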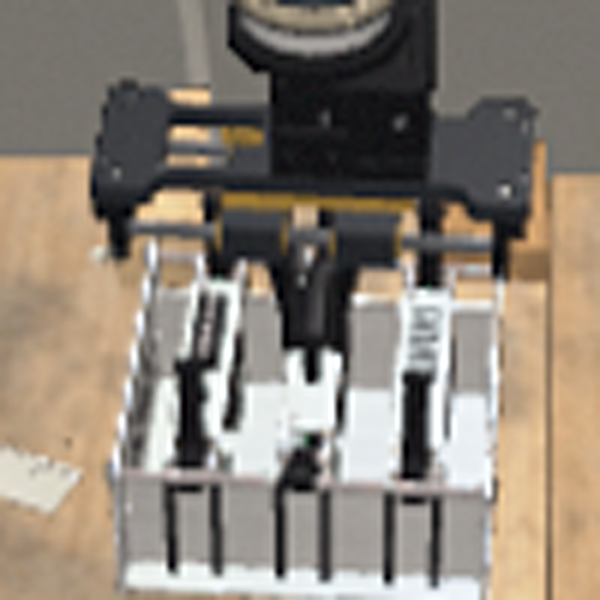

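Call:
step_arm --pt "0 0 -0.5" --pt "0 0 0" --pt "0 0 0" --pt "0 0 0" --pt "0 0 0" --pt "0 0 -5" --pt "0 0 -10" --pt "0 0 -15" --pt "0 0 -15" --pt "0 0 -15" --pt "0 0 -5" --pt "0 0 0" --twist '[0,0,0,0,0,0,0,0,0,0,0,0]' --jaw 26

```text
time: 13.47
position: [0.5301, -0.1641, 0.1771]
tool_rot: [0.716, 0.699, 0.001, 0.002]
ft_force: [0.5, 0.2, -1.3]
grip_width: 0.026
```

Call:
step_arm --pt "10 0 0" --pt "20 0 0" --pt "30 0 0" --pt "30 0 0" --pt "30 0 0" --pt "13 0 0" --pt "2 0 0" --pt "0 0 0" --pt "0 0 0" --pt "0 0 0" --twist '[0,0,0,0,0,0,0,0,0,0]' --jaw 0

```text
time: 14.3
position: [0.5325, -0.0298, 0.1749]
tool_rot: [0.716, 0.698, -0.0, 0.0]
ft_force: [-0.7, 0.0, -0.3]
grip_width: 0.0006
```

```bash
python3 - <<'E'
from st import *
st();c=snap('side','side6');t=snap('top','top6')
cv2.imwrite('pics/z15.png',cv2.resize(c['color'][130:230,230:350],None,fx=6,fy=6,interpolation=cv2.INTER_CUBIC))
cv2.imwrite('pics/z16.png',cv2.resize(t['color'][180:260,280:395],None,fx=6,fy=6,interpolation=cv2.INTER_CUBIC))
E
```

```text
t 14.3 pos [532.5 -29.8 174.9] yaw_y -1.46 tilt [ 0.0001 -0.0004] F [-0.7  0.  -0.3] M [-0.08  0.04 -0.04] w 0.6
```

View pics/z15.png

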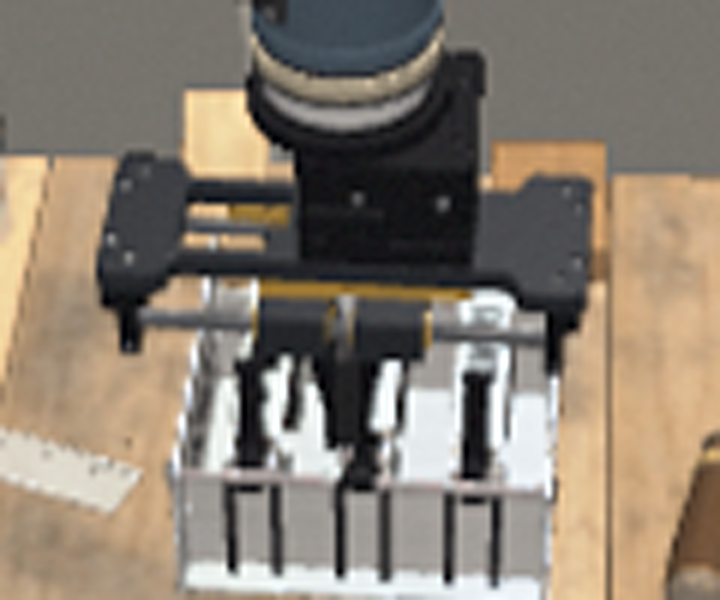

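View pics/z16.png

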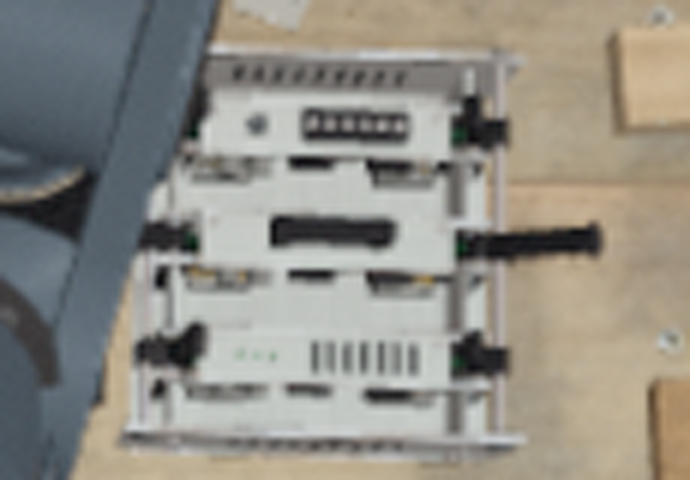

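```bash
cat > meas.py <<'E'
from st import *
def meas(t):
    P=pts(t);g=t['color'].max(2)
    m=np.zeros(g.shape,np.uint8);m[212:226,322:349]=g[212:226,322:349]<75
    vu=np.argwhere(m)[:,::-1]; 
    if len(vu)>20:
        z=np.median(P[...,2][m>0]);ce=vu.mean(0);print('handle',len(vu),ce,'ztop',round(z,4),ray(t,*ce,z).round(4))
    w=(t['color'].min(2)>150)
    for nm,a,b in(('L',310,324),('R',347,356)):
        mm=np.zeros(g.shape,bool);mm[212:226,a:b]=w[212:226,a:b];mm&=(P[...,2]>.07)&(P[...,2]<.1)
        if mm.sum()>5: print('panel',nm,mm.sum(),'z',P[...,2][mm].mean().round(4))
    for r0,r1,nm in((196,204,'b'),(235,243,'a')):
        mm=np.zeros(g.shape,bool);mm[r0:r1,314:328]=w[r0:r1,314:328];mm&=(P[...,2]>.07)&(P[...,2]<.1)
        if mm.sum()>5: print('module',nm,mm.sum(),P[...,2][mm].mean().round(4))
    for nm,a,b in(('L',288,314),('R',354,388)):
        mm=np.zeros(g.shape,bool);mm[210:229,a:b]=g[210:229,a:b]<60;mm&=(P[...,2]>.06)&(P[...,2]<.15)
        if mm.sum()>5:
            q=P[mm];yr=(q-[.530,-.164,0])@np.array([.024,.9997,0]);i=np.argsort(abs(yr))
            A=np.polyfit(abs(yr),q[:,2],1);print('lever',nm,mm.sum(),'far',abs(yr).max().round(4),'z max',np.percentile(q[:,2],95).round(4),'v~',(np.pi/2-np.arctan(A[0])+.2).round(3))
E
python3 -c "
from meas import *
meas(load('top6'))"
```

```text
handle 81 [333.91358025 218.71604938] ztop 0.1169 [ 0.5273 -0.1605  0.1169]
panel L 97 z 0.0866
panel R 80 z 0.0863
module b 80 0.079
module a 107 0.0789
lever L 32 far 0.0802 z max 0.0919 v~ 1.366
lever R 81 far 0.1109 z max 0.1122 v~ 1.172
```

Call:
step_arm --pt "0 0 10" --pt "0 0 15" --pt "0 0 15" --pt "0 0 12" --pt "0 0 6" --pt "0 0 3" --pt "-2 0 0" --pt "-2 0 0" --pt "-1 0 0" --pt "0 0 0" --twist '[0,0,0,0,0,0,0,0,0,0]'

```text
time: 15.23
position: [0.5327, -0.034, 0.1147]
tool_rot: [0.716, 0.698, 0.0, 0.001]
ft_force: [-0.6, -0.0, 0.2]
grip_width: 0.0004
```

```bash
python3 - <<'E'
from st import *
st();c=snap('side','side7')
cv2.imwrite('pics/z17.png',cv2.resize(c['color'][140:230,240:340],None,fx=6,fy=6,interpolation=cv2.INTER_CUBIC))
E
```

```text
t 15.23 pos [532.7 -34.  114.7] yaw_y -1.4 tilt [ 0.0016 -0.0005] F [-0.6 -0.   0.2] M [-0.05  0.05  0.03] w 0.4
```

View pics/z17.png

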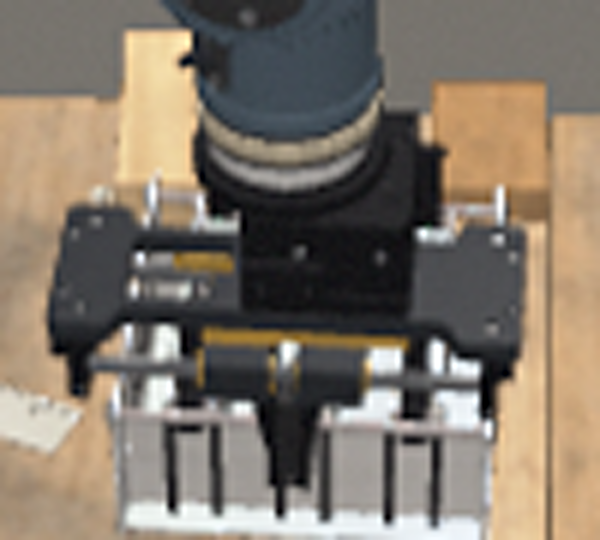

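Call:
step_arm --pt "-1 0 0" --pt "-1 0 0" --pt "-1 0 0" --pt "0 0 0" --twist '[0,0,0,0]'

```text
time: 15.62
position: [0.5321, -0.0367, 0.1142]
tool_rot: [0.716, 0.699, 0.0, 0.0]
ft_force: [-0.5, 0.8, 0.4]
grip_width: 0.0004
```

Call:
step_arm --pt "-1 0 -0.5" --pt "-1 0 -0.5" --pt "0 0 0" --twist '[0,0,0]'

```text
time: 15.87
position: [0.5321, -0.0388, 0.1152]
tool_rot: [0.716, 0.698, 0.0, 0.0]
ft_force: [-0.1, -0.9, 0.2]
grip_width: 0.0002
```

Call:
step_arm --pt "-1 0 0" --pt "-1 0 -0.5" --pt "0 0 0" --twist '[0,0,0]'

```text
time: 16.12
position: [0.5318, -0.0405, 0.1155]
tool_rot: [0.716, 0.698, 0.0, -0.0]
ft_force: [-0.3, 0.9, 0.5]
grip_width: 0.0007
```

Call:
step_arm --pt "-1 0 -0.5" --pt "-1 0 -0.5" --pt "0 0 0" --twist '[0,0,0]'

```text
time: 16.37
position: [0.5318, -0.0422, 0.1167]
tool_rot: [0.716, 0.698, 0.0, -0.0]
ft_force: [-0.0, 3.9, 1.9]
grip_width: 0.0004
```

Call:
step_arm --pt "-0.7 0 -1.5" --pt "-0.8 0 -1.5" --pt "-1 0 -1.5" --pt "0 0 0" --twist '[0,0,0,0]'

```text
time: 16.7
position: [0.5319, -0.0455, 0.1213]
tool_rot: [0.716, 0.698, -0.0, 0.0]
ft_force: [-0.7, 0.4, -0.0]
grip_width: 0.0003
```

Call:
step_arm --pt "-1 0 -1.2" --pt "-1 0 -1.1" --pt "-1 0 -1" --pt "0 0 0" --twist '[0,0,0,0]'

```text
time: 17.03
position: [0.5318, -0.0483, 0.1245]
tool_rot: [0.716, 0.698, -0.0, 0.0]
ft_force: [0.7, 1.1, 0.0]
grip_width: 0.0003
```

```bash
python3 - <<'E'
from st import *
st()
E
```

```text
t 17.03 pos [531.8 -48.3 124.5] yaw_y -1.39 tilt [ 0.0001 -0.0002] F [0.7 1.1 0. ] M [ 0.11  0.08 -0.01] w 0.3
```

```bash
python3 - <<'E'
from st import *
c=snap('side','side8');t=snap('top','top8')
cv2.imwrite('pics/z18.png',np.hstack([cv2.resize(c['color'][180:220,270:310],(400,400),interpolation=cv2.INTER_CUBIC),cv2.resize(t['color'][200:240,280:320],(400,400),interpolation=cv2.INTER_CUBIC)]))
E
```

```text
(no output)
```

View pics/z18.png

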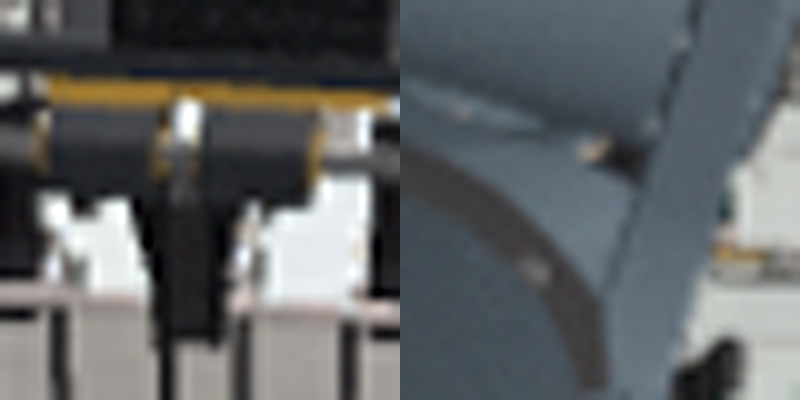

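Call:
step_arm --pt "-1 0 -1" --pt "-1 0 -1" --pt "-1 0 -0.9" --pt "0 0 0" --twist '[0,0,0,0]'

```text
time: 17.47
position: [0.5318, -0.0512, 0.1274]
tool_rot: [0.716, 0.698, 0.0, 0.0]
ft_force: [-0.3, 1.2, -1.4]
grip_width: 0.0005
```

Call:
step_arm --pt "-1 0 -0.8" --pt "-1 0 -0.8" --pt "0 0 0" --twist '[0,0,0]'

```text
time: 17.72
position: [0.5318, -0.0532, 0.129]
tool_rot: [0.716, 0.698, 0.0, 0.0]
ft_force: [0.5, 1.4, -1.6]
grip_width: 0.0003
```

Call:
step_arm --pt "-1 0 -0.7" --pt "-1 0 -0.7" --pt "0 0 0" --twist '[0,0,0]'

```text
time: 17.97
position: [0.5317, -0.0551, 0.1305]
tool_rot: [0.716, 0.698, 0.0, 0.0]
ft_force: [-0.4, 1.8, -0.7]
grip_width: 0.0007
```

Call:
step_arm --pt "-1 0 -0.5" --pt "-1 0 -0.4" --pt "0 0 0" --twist '[0,0,0]'

```text
time: 18.22
position: [0.5317, -0.057, 0.1315]
tool_rot: [0.716, 0.698, 0.0, 0.0]
ft_force: [-0.4, 3.8, 1.1]
grip_width: 0.0002
```

```bash
python3 - <<'E'
from meas import *
st();c=snap('side','side9');t=snap('top','top9');meas(t)
cv2.imwrite('pics/z19.png',np.hstack([cv2.resize(c['color'][180:220,270:310],(400,400),interpolation=cv2.INTER_CUBIC),cv2.resize(t['color'][190:250,290:350],(400,400),interpolation=cv2.INTER_CUBIC)]))
E
```

```text
t 18.22 pos [531.7 -57.  131.5] yaw_y -1.4 tilt [0.0005 0.0003] F [-0.4  3.8  1.1] M [ 0.49  0.02 -0.02] w 0.2
handle 80 [335.0125 218.7125] ztop 0.1141 [ 0.5278 -0.1636  0.1141]
panel L 56 z 0.0841
panel R 82 z 0.0846
module b 9 0.0794
module a 107 0.0791
lever R 82 far 0.1118 z max 0.1096 v~ 1.177
```

View pics/z19.png

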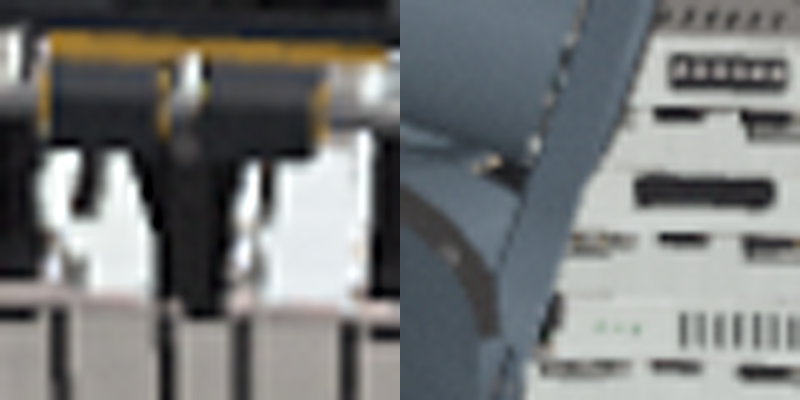

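Call:
step_arm --pt "3 0 0" --pt "6 0 -5" --pt "2 0 -15" --pt "0 0 -15" --pt "0 0 -10" --pt "-15 0 0" --pt "-25 0 0" --pt "-30 0 0" --pt "-30 0 0" --pt "-30 0 0" --pt "-30 0 0" --pt "-30 0 0" --pt "-25 0 0" --pt "-20 0 0" --pt "-12 0 0" --pt "-2 0 0" --pt "0 0 0" --pt "0 0 0" --twist '[0,0,0,0,0,0,0,0,0,0,0,0,0,0,0,0,0,0]'

```text
time: 19.82
position: [0.5255, -0.2937, 0.176]
tool_rot: [0.715, 0.699, 0.0, -0.001]
ft_force: [0.0, -0.3, 1.4]
grip_width: 0.0004
```

```bash
python3 - <<'E'
from meas import *
st();c=snap('side','side10');t=snap('top','top10');meas(t)
cv2.imwrite('pics/z20.png',np.hstack([cv2.resize(c['color'][140:220,260:340],(400,400),interpolation=cv2.INTER_CUBIC),cv2.resize(t['color'][180:260,290:370],(400,400),interpolation=cv2.INTER_CUBIC)]))
E
```

```text
t 19.82 pos [ 525.5 -293.7  176. ] yaw_y -1.35 tilt [-0.0009  0.0012] F [ 0.  -0.3  1.4] M [-0.11  0.05 -0.06] w 0.4
handle 78 [335.29487179 218.71794872] ztop 0.1152 [ 0.5276 -0.1642  0.1152]
panel L 10 z 0.0852
panel R 82 z 0.0848
module b 85 0.0795
lever R 10 far 0.0652 z max 0.0831 v~ 0.713
```

View pics/z20.png

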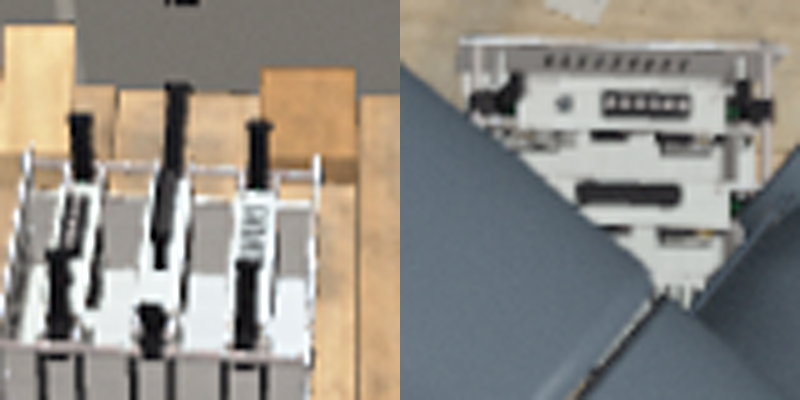

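Call:
step_arm --pt "0 1 10" --pt "0 0 15" --pt "0 0 15" --pt "0 0 12" --pt "0 0 6" --pt "0 0 3" --pt "1 0 0" --pt "1 0 0" --pt "0 0 0" --pt "0 0 0" --twist '[0,0,0,0,0,0,0,0,0,0]'

```text
time: 20.75
position: [0.5273, -0.2933, 0.1159]
tool_rot: [0.716, 0.699, 0.0, 0.001]
ft_force: [0.7, 0.0, 0.4]
grip_width: 0.0
```

Call:
step_arm --pt "1 0 0" --pt "1 0 0" --pt "0 0 0" --twist '[0,0,0]'

```text
time: 21.0
position: [0.527, -0.2909, 0.1155]
tool_rot: [0.716, 0.699, 0.0, 0.0]
ft_force: [-0.0, -0.9, -0.1]
grip_width: 0.0005
```

Call:
step_arm --pt "1 0 -0.3" --pt "1 0 -0.3" --pt "0 0 0" --twist '[0,0,0]'

```text
time: 21.25
position: [0.5272, -0.2898, 0.1161]
tool_rot: [0.715, 0.699, -0.0, 0.001]
ft_force: [0.1, -2.1, -0.4]
grip_width: 0.0003
```

Call:
step_arm --pt "0.8 0 -0.8" --pt "0.8 0 -0.8" --pt "0 0 0" --twist '[0,0,0]'

```text
time: 21.5
position: [0.5274, -0.2882, 0.1178]
tool_rot: [0.716, 0.699, -0.0, 0.001]
ft_force: [-1.5, -3.6, 0.7]
grip_width: 0.0007
```

Call:
step_arm --pt "0.8 0 -1" --pt "0.8 0 -1" --pt "0 0 0" --twist '[0,0,0]'

```text
time: 21.75
position: [0.5274, -0.2862, 0.1199]
tool_rot: [0.716, 0.699, -0.0, 0.001]
ft_force: [0.1, -5.0, 1.0]
grip_width: 0.0005
```

Call:
step_arm --pt "0.8 0 -1.1" --pt "0.8 0 -1.1" --pt "0 0 0" --twist '[0,0,0]'

```text
time: 22.0
position: [0.5273, -0.2844, 0.1219]
tool_rot: [0.716, 0.699, 0.0, 0.0]
ft_force: [-0.4, -4.9, 1.5]
grip_width: 0.0003
```

Call:
step_arm --pt "1 0 -0.8" --pt "1 0 -0.8" --pt "1 0 -0.8" --pt "0 0 0" --twist '[0,0,0,0]'

```text
time: 22.33
position: [0.5275, -0.2817, 0.1245]
tool_rot: [0.715, 0.699, -0.0, 0.001]
ft_force: [-0.4, -5.5, 2.2]
grip_width: 0.0002
```

Call:
step_arm --pt "1 0 -0.8" --pt "1 0 -0.7" --pt "1 0 -0.7" --pt "0 0 0" --twist '[0,0,0,0]'

```text
time: 22.67
position: [0.5278, -0.279, 0.127]
tool_rot: [0.715, 0.699, -0.0, 0.001]
ft_force: [-1.2, -4.6, 4.3]
grip_width: 0.0005
```

Call:
step_arm --pt "1 0 -0.6" --pt "1 0 -0.6" --pt "1 0 -0.6" --pt "0 0 0" --twist '[0,0,0,0]'

```text
time: 23.0
position: [0.5281, -0.2764, 0.1291]
tool_rot: [0.715, 0.699, -0.0, 0.002]
ft_force: [-1.2, -6.2, 4.8]
grip_width: 0.0004
```

Call:
step_arm --pt "1 0 -0.6" --pt "1 0 -0.6" --pt "0 0 0" --twist '[0,0,0]'

```text
time: 23.25
position: [0.5282, -0.2745, 0.1304]
tool_rot: [0.715, 0.699, -0.0, 0.002]
ft_force: [-0.0, -6.5, 5.4]
grip_width: 0.0005
```

Call:
step_arm --pt "1 0 -0.6" --pt "1 0 -0.6" --pt "0 0 0" --twist '[0,0,0]'

```text
time: 23.5
position: [0.528, -0.2719, 0.1314]
tool_rot: [0.716, 0.699, 0.0, 0.001]
ft_force: [-0.8, -5.2, 4.2]
grip_width: 0.0003
```

Call:
step_arm --pt "1 0 -0.5" --pt "1 0 -0.5" --pt "0 0 0" --twist '[0,0,0]'

```text
time: 23.75
position: [0.5274, -0.2688, 0.1316]
tool_rot: [0.716, 0.699, 0.0, -0.0]
ft_force: [-0.1, -3.8, 2.4]
grip_width: 0.0007
```

```bash
python3 - <<'E'
from meas import *
st();c=snap('side','side11');t=snap('top','top11');meas(t)
cv2.imwrite('pics/z21.png',np.hstack([cv2.resize(c['color'][140:220,260:340],(400,400),interpolation=cv2.INTER_CUBIC),cv2.resize(t['color'][180:260,290:370],(400,400),interpolation=cv2.INTER_CUBIC)]))
E
```

```text
t 23.75 pos [ 527.4 -268.8  131.6] yaw_y -1.38 tilt [0.     0.0004] F [-0.1 -3.8  2.4] M [-0.66  0.08  0.05] w 0.7
handle 29 [341.86206897 219.55172414] ztop 0.1147 [ 0.5257 -0.1807  0.1147]
panel R 9 z 0.0831
module b 55 0.0791
```

View pics/z21.png

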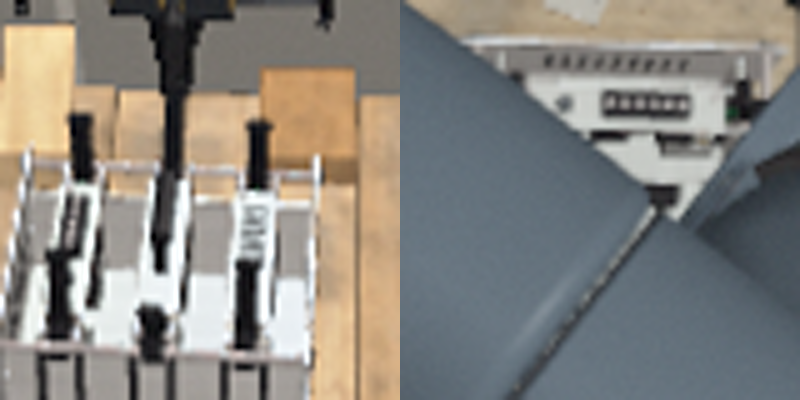

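Call:
step_arm --pt "0.8 0 -0.4" --pt "0.8 0 -0.4" --pt "0 0 0" --twist '[0,0,0]'

```text
time: 24.1
position: [0.5274, -0.2672, 0.1321]
tool_rot: [0.716, 0.699, 0.0, -0.0]
ft_force: [-0.1, -3.6, 2.2]
grip_width: 0.0009
```

Call:
step_arm --pt "0.8 0 -0.4" --pt "0.8 0 -0.3" --pt "0 0 0" --twist '[0,0,0]'

```text
time: 24.35
position: [0.5274, -0.2656, 0.1328]
tool_rot: [0.716, 0.699, 0.0, -0.0]
ft_force: [0.1, -3.8, 3.6]
grip_width: 0.0003
```

Call:
step_arm --pt "0.8 0 -0.3" --pt "0.8 0 -0.3" --pt "0 0 0" --twist '[0,0,0]'

```text
time: 24.6
position: [0.5274, -0.2641, 0.1334]
tool_rot: [0.716, 0.699, 0.0, -0.0]
ft_force: [-0.4, -2.8, 2.2]
grip_width: 0.0003
```

Call:
step_arm --pt "0.8 0 -0.2" --pt "0.8 0 -0.2" --pt "0 0 0" --twist '[0,0,0]'

```text
time: 24.85
position: [0.5275, -0.2625, 0.1338]
tool_rot: [0.716, 0.699, 0.0, -0.0]
ft_force: [-0.2, -3.8, 1.9]
grip_width: 0.0007
```

Call:
step_arm --pt "0.8 0 -0.2" --pt "0.8 0 -0.2" --pt "0 0 0" --twist '[0,0,0]'

```text
time: 25.1
position: [0.5275, -0.2609, 0.1342]
tool_rot: [0.716, 0.699, 0.0, -0.0]
ft_force: [-0.6, -1.8, 2.2]
grip_width: 0.0005
```

Call:
step_arm --pt "-3 0 0" --pt "-5 0 -5" --pt "0 0 -15" --pt "0 0 -15" --pt "0 0 -8" --pt "15 0 0" --pt "25 0 0" --pt "30 0 0" --pt "30 0 0" --pt "30 0 0" --pt "30 0 0" --pt "30 0 0" --pt "20 0 0" --pt "10 0 0" --pt "4 0 0" --pt "0 0 0" --pt "0 0 0" --twist '[0,0,0,0,0,0,0,0,0,0,0,0,0,0,0,0,0]'

```text
time: 26.52
position: [0.5329, -0.0458, 0.1771]
tool_rot: [0.716, 0.699, -0.0, 0.0]
ft_force: [-0.1, 0.6, -1.1]
grip_width: 0.0002
```

```bash
python3 - <<'E'
from meas import *
st();c=snap('side','side12');t=snap('top','top12');meas(t)
cv2.imwrite('pics/z22.png',np.hstack([cv2.resize(c['color'][140:220,260:340],(400,400),interpolation=cv2.INTER_CUBIC),cv2.resize(t['color'][180:260,290:370],(400,400),interpolation=cv2.INTER_CUBIC)]))
E
```

```text
t 26.52 pos [532.9 -45.8 177.1] yaw_y -1.38 tilt [-0.0001 -0.0003] F [-0.1  0.6 -1.1] M [-0.16  0.04  0.  ] w 0.2
handle 83 [334.37349398 218.85542169] ztop 0.114 [ 0.5274 -0.162   0.114 ]
panel L 92 z 0.0828
panel R 74 z 0.0842
module b 40 0.0796
module a 107 0.079
lever R 48 far 0.0809 z max 0.1293 v~ 0.516
```

View pics/z22.png

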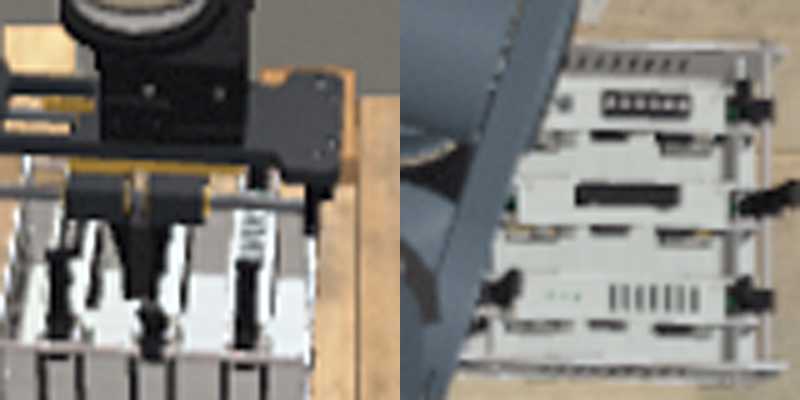

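```bash
cat > ht.py <<'E'
from st import *
def heights(n=6):
    T=[robot.camera('top') for _ in range(n)]
    t=T[0];D=np.median([x['depth'] for x in T],0);t=dict(t);t['depth']=D;P=pts(t);z=P[...,2];w=t['color'].min(2)>150
    for nm,r0,r1,lo,hi in(('card',212,228,.076,.093),('mod a',233,246,.074,.084)):
        m=np.zeros(w.shape,bool);m[r0:r1,308:358]=w[r0:r1,308:358];m&=(z>lo)&(z<hi)
        m=cv2.erode(m.astype(np.uint8),np.ones((3,3),np.uint8),borderValue=0)>0
        q=P[m]
        if len(q)<20: print(nm,len(q));continue
        s=(q-[.5295,-.164,0])@np.array([.024,.9997,0]);A=np.polyfit(s,q[:,2],1)
        print(nm,len(q),'span',s.min().round(3),s.max().round(3),'mid',(A[1]*1e3).round(2),'ends L,R',((A[1]+.06*A[0])*1e3).round(2),((A[1]-.06*A[0])*1e3).round(2))
    return t
E
python3 -c "
from ht import *
from meas import meas
t=heights();meas(t);st()"
```

```text
card 129 span -0.049 0.049 mid 83.61 ends L,R 82.99 84.24
mod a 132 span -0.05 0.05 mid 79.06 ends L,R 79.08 79.04
handle 83 [334.37349398 218.85542169] ztop 0.1143 [ 0.5273 -0.1619  0.1143]
panel L 92 z 0.0832
panel R 73 z 0.0841
module b 38 0.0795
module a 107 0.0791
lever R 49 far 0.0803 z max 0.13 v~ 0.501
t 26.92 pos [532.8 -45.9 177.2] yaw_y -1.43 tilt [ 0.     -0.0001] F [ 0.3 -0.1 -0.1] M [-0.09  0.07 -0.03] w 0.3
```

Call:
step_arm --pt "0 0 10" --pt "0 0 15" --pt "0 0 12" --pt "0 0 6" --pt "-2 0 2" --pt "-2 0 0" --pt "-2 0 0" --pt "0 0 0" --twist '[0,0,0,0,0,0,0,0]'

```text
time: 27.58
position: [0.5333, -0.0519, 0.1328]
tool_rot: [0.716, 0.698, 0.0, 0.001]
ft_force: [-0.3, -0.3, 0.7]
grip_width: 0.0002
```

Call:
step_arm --pt "-1.5 0 0" --pt "-1.5 0 0" --pt "0 0 0" --twist '[0,0,0]'

```text
time: 27.83
position: [0.5329, -0.0547, 0.1327]
tool_rot: [0.716, 0.698, 0.0, 0.0]
ft_force: [-0.3, -0.2, -0.1]
grip_width: 0.0004
```

Call:
step_arm --pt "-1 0 0" --pt "-1 0 0" --pt "0 0 0" --twist '[0,0,0]'

```text
time: 28.08
position: [0.5325, -0.0559, 0.1324]
tool_rot: [0.716, 0.698, 0.0, -0.0]
ft_force: [-0.1, 2.2, 1.4]
grip_width: 0.0006
```

Call:
step_arm --pt "-0.8 0 -0.3" --pt "-0.8 0 -0.3" --pt "0 0 0" --twist '[0,0,0]'

```text
time: 28.33
position: [0.5324, -0.0573, 0.133]
tool_rot: [0.716, 0.698, 0.0, -0.0]
ft_force: [-0.2, 4.7, 3.0]
grip_width: 0.0003
```

Call:
step_arm --pt "-0.8 0 -0.4" --pt "-0.8 0 -0.4" --pt "0 0 0" --twist '[0,0,0]'

```text
time: 28.58
position: [0.5326, -0.0593, 0.1339]
tool_rot: [0.716, 0.699, 0.0, 0.0]
ft_force: [0.2, 3.9, 3.8]
grip_width: 0.0004
```

Call:
step_arm --pt "-0.8 0 -0.4" --pt "-0.8 0 -0.4" --pt "0 0 0" --twist '[0,0,0]'

```text
time: 28.83
position: [0.5325, -0.0613, 0.1346]
tool_rot: [0.716, 0.699, -0.0, 0.0]
ft_force: [-0.5, 3.7, 3.1]
grip_width: 0.0006
```

Call:
step_arm --pt "-0.8 0 -0.4" --pt "-0.8 0 -0.3" --pt "0 0 0" --twist '[0,0,0]'

```text
time: 29.08
position: [0.5325, -0.063, 0.1352]
tool_rot: [0.716, 0.699, -0.0, 0.0]
ft_force: [0.2, 3.1, 3.6]
grip_width: 0.0005
```

Call:
step_arm --pt "-0.8 0 -0.3" --pt "-0.8 0 -0.3" --pt "0 0 0" --twist '[0,0,0]'

```text
time: 29.33
position: [0.5324, -0.0646, 0.1358]
tool_rot: [0.716, 0.699, -0.0, 0.0]
ft_force: [-0.6, 2.1, 2.6]
grip_width: 0.0003
```

```bash
python3 -c "
from ht import *
from meas import meas
t=heights(4);meas(t);st()"
```

```text
card 79 span -0.051 0.031 mid 83.27 ends L,R 82.73 83.8
mod a 135 span -0.05 0.047 mid 79.2 ends L,R 79.28 79.12
handle 83 [334.69879518 218.57831325] ztop 0.1143 [ 0.5281 -0.1628  0.1143]
panel L 24 z 0.0831
panel R 76 z 0.0836
module a 103 0.0791
lever R 51 far 0.0827 z max 0.1304 v~ 0.522
t 29.53 pos [532.4 -64.5 135.7] yaw_y -1.38 tilt [ 0.0001 -0.0003] F [-0.3  2.8  2.6] M [0.39 0.04 0.03] w 0.3
```

Call:
step_arm --pt "-0.8 0 -0.2" --pt "-0.8 0 -0.2" --pt "0 0 0" --twist '[0,0,0]'

```text
time: 29.78
position: [0.5323, -0.066, 0.1362]
tool_rot: [0.716, 0.699, -0.0, 0.0]
ft_force: [-0.0, 3.2, 3.1]
grip_width: 0.0003
```

Call:
step_arm --pt "-0.8 0 -0.2" --pt "-0.8 0 -0.2" --pt "0 0 0" --twist '[0,0,0]'

```text
time: 30.03
position: [0.5323, -0.0677, 0.1366]
tool_rot: [0.716, 0.699, -0.0, 0.0]
ft_force: [0.6, 2.8, 2.8]
grip_width: 0.0003
```

Call:
step_arm --pt "-0.8 0 -0.2" --pt "-0.8 0 -0.1" --pt "0 0 0" --twist '[0,0,0]'

```text
time: 30.28
position: [0.5323, -0.0693, 0.1369]
tool_rot: [0.716, 0.699, -0.0, 0.0]
ft_force: [0.0, 1.5, 2.8]
grip_width: 0.0006
```

Call:
step_arm --pt "-0.8 0 -0.1" --pt "-0.8 0 -0.1" --pt "0 0 0" --twist '[0,0,0]'

```text
time: 30.53
position: [0.5322, -0.0709, 0.137]
tool_rot: [0.716, 0.699, -0.0, 0.0]
ft_force: [0.5, 2.4, 1.7]
grip_width: 0.0005
```

```bash
python3 -c "
from ht import *
from meas import meas
t=heights(4);meas(t);st()"
```

```text
card 70 span -0.052 0.023 mid 83.47 ends L,R 83.1 83.83
mod a 111 span -0.05 0.037 mid 78.94 ends L,R 78.89 78.98
handle 81 [334.87654321 218.51851852] ztop 0.114 [ 0.5283 -0.1632  0.114 ]
panel R 77 z 0.0838
module a 76 0.0789
lever R 50 far 0.0826 z max 0.1303 v~ 0.52
t 30.73 pos [532.2 -70.8 137. ] yaw_y -1.37 tilt [ 0.0001 -0.0003] F [0.  2.2 1.7] M [0.23 0.03 0.02] w 0.1
```

Call:
step_arm --pt "-0.8 0 -0.1" --pt "-0.8 0 -0.1" --pt "0 0 0" --twist '[0,0,0]'

```text
time: 30.98
position: [0.5322, -0.0724, 0.1372]
tool_rot: [0.716, 0.699, -0.0, -0.0]
ft_force: [0.2, 2.7, 2.3]
grip_width: 0.0005
```

Call:
step_arm --pt "-0.8 0 0" --pt "-0.8 0 0" --pt "0 0 0" --twist '[0,0,0]'

```text
time: 31.23
position: [0.5322, -0.0741, 0.1373]
tool_rot: [0.716, 0.699, -0.0, 0.0]
ft_force: [-0.2, 2.2, 1.6]
grip_width: 0.0003
```

Call:
step_arm --pt "-0.8 0 0" --pt "-0.8 0 0" --pt "0 0 0" --twist '[0,0,0]'

```text
time: 31.48
position: [0.5321, -0.0756, 0.1373]
tool_rot: [0.716, 0.698, 0.0, 0.0]
ft_force: [0.1, 1.5, 2.1]
grip_width: 0.0007
```

```bash
python3 -c "
from ht import *
t=heights(4);st()"
```

```text
card 67 span -0.051 0.015 mid 83.3 ends L,R 82.91 83.68
mod a 95 span -0.05 0.032 mid 79.04 ends L,R 79.13 78.95
t 31.68 pos [532.1 -75.6 137.2] yaw_y -1.38 tilt [-0.     -0.0002] F [0.4 3.3 1.7] M [0.26 0.09 0.01] w 0.7
```

Call:
step_arm --pt "3 0 0" --pt "6 0 -5" --pt "2 0 -15" --pt "0 0 -15" --pt "0 0 -5" --pt "-15 0 0" --pt "-25 0 0" --pt "-30 0 0" --pt "-30 0 0" --pt "-30 0 0" --pt "-30 0 0" --pt "-25 0 0" --pt "-15 0 0" --pt "-6 0 0" --pt "0 0 0" --pt "0 0 0" --twist '[0,0,0,0,0,0,0,0,0,0,0,0,0,0,0,0]'

```text
time: 33.02
position: [0.527, -0.2692, 0.1769]
tool_rot: [0.716, 0.699, 0.0, -0.001]
ft_force: [0.4, -0.3, 0.1]
grip_width: 0.0002
```

```bash
python3 - <<'E'
from st import *
st();c=snap('side','side13')
cv2.imwrite('pics/z23.png',np.hstack([cv2.resize(c['color'][150:220,255:330],(420,392),interpolation=cv2.INTER_CUBIC),cv2.resize(c['color'][190:220,280:306],(347,400),interpolation=cv2.INTER_CUBIC)[:392]]))
E
```

```text
t 33.02 pos [ 527.  -269.2  176.9] yaw_y -1.38 tilt [-0.001   0.0014] F [ 0.4 -0.3  0.1] M [-0.06  0.01  0.02] w 0.2
```

View pics/z23.png

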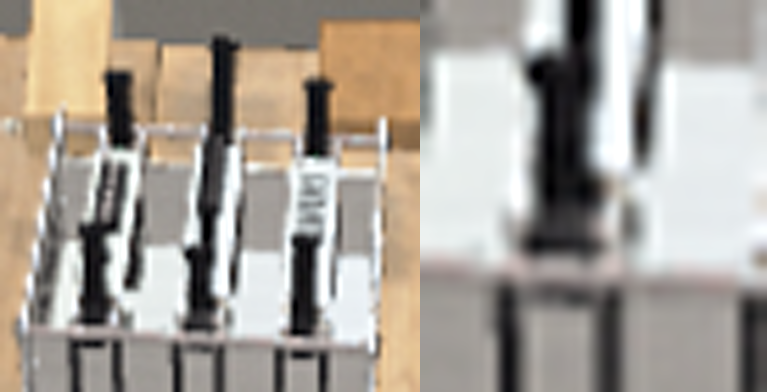

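Call:
step_arm --pt "0 0 10" --pt "0 0 15" --pt "0 0 12" --pt "0 0 5.5" --pt "2 0 0" --pt "2 0 0" --pt "2 0 0" --pt "0 0 0" --twist '[0,0,0,0,0,0,0,0]'

```text
time: 33.73
position: [0.5279, -0.2639, 0.1354]
tool_rot: [0.715, 0.699, 0.0, 0.0]
ft_force: [-0.4, -0.4, -0.1]
grip_width: 0.0006
```

Call:
step_arm --pt "1 0 0" --pt "1 0 0" --pt "0 0 0" --twist '[0,0,0]'

```text
time: 33.98
position: [0.5277, -0.2624, 0.1351]
tool_rot: [0.716, 0.699, 0.0, 0.0]
ft_force: [0.1, 0.1, 0.0]
grip_width: 0.0001
```

Call:
step_arm --pt "0.8 0 0" --pt "0.8 0 0" --pt "0 0 0" --twist '[0,0,0]'

```text
time: 34.23
position: [0.5279, -0.2614, 0.1351]
tool_rot: [0.716, 0.699, -0.0, 0.001]
ft_force: [0.2, -1.6, 0.4]
grip_width: 0.0005
```

Call:
step_arm --pt "0.8 0 -0.2" --pt "0.8 0 -0.2" --pt "0 0 0" --twist '[0,0,0]'

```text
time: 34.48
position: [0.528, -0.2598, 0.1355]
tool_rot: [0.716, 0.699, -0.0, 0.001]
ft_force: [0.8, -2.4, 0.9]
grip_width: 0.0008
```

Call:
step_arm --pt "0.8 0 -0.1" --pt "0.8 0 -0.1" --pt "0 0 0" --twist '[0,0,0]'

```text
time: 34.73
position: [0.528, -0.2582, 0.1357]
tool_rot: [0.715, 0.699, -0.0, 0.001]
ft_force: [-1.0, -3.8, 2.4]
grip_width: 0.0007
```

Call:
step_arm --pt "0.8 0 -0.1" --pt "0.8 0 -0.1" --pt "0 0 0" --twist '[0,0,0]'

```text
time: 34.98
position: [0.5281, -0.2563, 0.1359]
tool_rot: [0.716, 0.699, -0.0, 0.001]
ft_force: [-0.7, -3.8, 2.9]
grip_width: 0.0004
```

Call:
step_arm --pt "0.8 0 -0.1" --pt "0.8 0 -0.1" --pt "0 0 0" --twist '[0,0,0]'

```text
time: 35.23
position: [0.528, -0.2546, 0.136]
tool_rot: [0.716, 0.699, -0.0, 0.0]
ft_force: [-0.2, -4.4, 3.6]
grip_width: 0.0007
```

Call:
step_arm --pt "0.8 0 0" --pt "0.8 0 0" --pt "0 0 0" --twist '[0,0,0]'

```text
time: 35.48
position: [0.528, -0.2529, 0.136]
tool_rot: [0.716, 0.699, -0.0, 0.0]
ft_force: [-0.2, -5.0, 3.7]
grip_width: 0.0007
```

Call:
step_arm --pt "0.8 0 0" --pt "0.8 0 0" --pt "0 0 0" --twist '[0,0,0]'

```text
time: 35.73
position: [0.528, -0.2514, 0.1359]
tool_rot: [0.716, 0.699, -0.0, 0.0]
ft_force: [-0.5, -4.3, 5.2]
grip_width: 0.0005
```

Call:
step_arm --pt "0.8 0 0" --pt "0.8 0 0" --pt "0 0 0" --twist '[0,0,0]'

```text
time: 35.98
position: [0.528, -0.2497, 0.1359]
tool_rot: [0.716, 0.699, -0.0, 0.0]
ft_force: [0.1, -6.1, 3.7]
grip_width: 0.0006
```

Call:
step_arm --pt "0.8 0 0" --pt "0.8 0 0" --pt "0 0 0" --twist '[0,0,0]'

```text
time: 36.23
position: [0.528, -0.2482, 0.1359]
tool_rot: [0.716, 0.699, -0.0, 0.0]
ft_force: [0.4, -5.6, 3.5]
grip_width: 0.0004
```

```bash
python3 - <<'E'
from ht import *
t=heights(3);st();c=snap('side','side14')
cv2.imwrite('pics/z24.png',np.hstack([cv2.resize(c['color'][150:220,255:330],(420,392),interpolation=cv2.INTER_CUBIC),cv2.resize(t['color'][190:250,310:370],(392,392),interpolation=cv2.INTER_CUBIC)]))
E
```

```text
card 3
mod a 0
t 36.38 pos [ 528.1 -248.2  135.9] yaw_y -1.38 tilt [ 0.0003 -0.0004] F [-0.3 -4.7  4.8] M [-0.92  0.06 -0.01] w 0.4
```

View pics/z24.png

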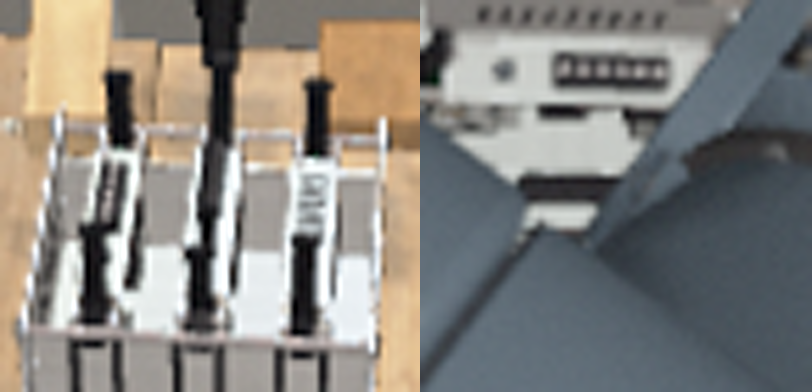

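Call:
step_arm --pt "0.8 0 0" --pt "0.8 0 0" --pt "0 0 0" --twist '[0,0,0]'

```text
time: 36.68
position: [0.528, -0.2466, 0.1358]
tool_rot: [0.716, 0.699, -0.0, 0.0]
ft_force: [0.6, -5.2, 3.8]
grip_width: 0.0003
```

Call:
step_arm --pt "0.8 0 0" --pt "0.8 0 0" --pt "0 0 0" --twist '[0,0,0]'

```text
time: 36.93
position: [0.5281, -0.2451, 0.1357]
tool_rot: [0.715, 0.699, -0.0, 0.0]
ft_force: [-0.3, -4.4, 3.0]
grip_width: 0.0002
```

Call:
step_arm --pt "-3 0 0" --pt "-6 0 -5" --pt "-1 0 -15" --pt "0 0 -15" --pt "0 0 -6" --pt "15 0 0" --pt "25 0 0" --pt "30 0 0" --pt "30 0 0" --pt "30 0 0" --pt "30 0 0" --pt "15 0 0" --pt "8 0 0" --pt "5 0 0" --pt "0 0 0" --pt "0 0 0" --twist '[0,0,0,0,0,0,0,0,0,0,0,0,0,0,0,0]'

```text
time: 38.27
position: [0.5322, -0.0671, 0.1765]
tool_rot: [0.716, 0.699, -0.0, -0.0]
ft_force: [0.3, -0.3, -0.2]
grip_width: 0.0006
```

```bash
python3 - <<'E'
from ht import *
from meas import meas
t=heights(3);meas(t);st()
E
```

```text
card 77 span -0.052 0.025 mid 82.39 ends L,R 83.56 81.22
mod a 111 span -0.05 0.042 mid 79.22 ends L,R 79.79 78.65
handle 82 [334.75609756 218.5       ] ztop 0.113 [ 0.5285 -0.163   0.113 ]
panel L 7 z 0.0818
panel R 80 z 0.0817
module a 86 0.0795
lever R 41 far 0.0773 z max 0.1321 v~ 0.807
t 38.42 pos [532.4 -67.9 176.7] yaw_y -1.47 tilt [ 0.0001 -0.0002] F [-0.  -0.6 -0.8] M [-0.09  0.03 -0.  ] w 0.2
```

Call:
step_arm --pt "0 0 10" --pt "0 0 15" --pt "0 0 11" --pt "-2 0 4.5" --pt "-2 0 0" --pt "-2 0 0" --pt "0 0 0" --twist '[0,0,0,0,0,0,0]'

```text
time: 39.0
position: [0.5327, -0.0738, 0.1366]
tool_rot: [0.716, 0.698, 0.0, 0.001]
ft_force: [-0.3, -0.9, -0.1]
grip_width: 0.0003
```

Call:
step_arm --pt "-1 0 0" --pt "-0.8 0 0" --pt "0 0 0" --twist '[0,0,0]'

```text
time: 39.25
position: [0.5324, -0.0749, 0.1368]
tool_rot: [0.716, 0.699, 0.0, 0.001]
ft_force: [0.3, -0.7, -0.9]
grip_width: 0.0006
```

Call:
step_arm --pt "-0.8 0 0" --pt "-0.8 0 0" --pt "0 0 0" --twist '[0,0,0]'

```text
time: 39.5
position: [0.5321, -0.076, 0.1364]
tool_rot: [0.716, 0.698, 0.0, -0.0]
ft_force: [-0.5, 0.3, 0.0]
grip_width: 0.0007
```

Call:
step_arm --pt "-0.8 0 0" --pt "-0.8 0 0" --pt "0 0 0" --twist '[0,0,0]'

```text
time: 39.75
position: [0.5321, -0.0775, 0.1364]
tool_rot: [0.716, 0.698, 0.0, -0.0]
ft_force: [0.9, 3.5, 2.6]
grip_width: 0.0006
```

Call:
step_arm --pt "-0.8 0 0" --pt "-0.8 0 0" --pt "-0.8 0 0" --pt "0 0 0" --twist '[0,0,0,0]'

```text
time: 40.08
position: [0.532, -0.0798, 0.1365]
tool_rot: [0.716, 0.698, 0.0, -0.0]
ft_force: [0.6, 4.7, 4.8]
grip_width: 0.0004
```

Call:
step_arm --pt "-0.8 0 0" --pt "-0.8 0 0" --pt "-0.8 0 0" --pt "0 0 0" --twist '[0,0,0,0]'

```text
time: 40.42
position: [0.5319, -0.0821, 0.1364]
tool_rot: [0.716, 0.698, 0.0, -0.0]
ft_force: [0.7, 5.7, 3.8]
grip_width: 0.0005
```

Call:
step_arm --pt "-0.8 0 0" --pt "-0.8 0 0" --pt "0 0 0" --twist '[0,0,0]'

```text
time: 40.67
position: [0.5318, -0.0834, 0.1363]
tool_rot: [0.716, 0.698, 0.001, -0.001]
ft_force: [0.1, 5.7, 3.7]
grip_width: 0.0003
```

Call:
step_arm --pt "-0.8 0 0" --pt "-0.8 0 0" --pt "0 0 0" --twist '[0,0,0]'

```text
time: 40.92
position: [0.5317, -0.0851, 0.1362]
tool_rot: [0.716, 0.698, 0.0, -0.001]
ft_force: [1.2, 5.7, 3.1]
grip_width: 0.0004
```

Call:
step_arm --pt "-0.8 0 0.1" --pt "-0.8 0 0.1" --pt "-0.8 0 0.1" --pt "0 0 0" --twist '[0,0,0,0]'

```text
time: 41.25
position: [0.5315, -0.0876, 0.1358]
tool_rot: [0.716, 0.698, 0.0, -0.001]
ft_force: [0.9, 4.9, 3.1]
grip_width: 0.0005
```

Call:
step_arm --pt "-0.8 0 0.1" --pt "-0.8 0 0.1" --pt "-0.8 0 0.1" --pt "0 0 0" --twist '[0,0,0,0]'

```text
time: 41.58
position: [0.5314, -0.0899, 0.1354]
tool_rot: [0.716, 0.698, 0.0, -0.001]
ft_force: [0.0, 6.1, 2.4]
grip_width: 0.0
```

```bash
python3 - <<'E'
from ht import *
from meas import meas
t=heights(2);meas(t);st()
E
```

```text
card 57 span -0.05 -0.003 mid 80.29 ends L,R 79.01 81.57
mod a 25 span -0.05 0.014 mid 79.52 ends L,R 80.33 78.72
handle 63 [332.68253968 217.52380952] ztop 0.1146 [ 0.5307 -0.1577  0.1146]
panel R 73 z 0.0812
lever R 37 far 0.0772 z max 0.1324 v~ 1.447
t 41.68 pos [531.4 -89.9 135.4] yaw_y -1.41 tilt [-0.0008  0.0016] F [-0.2  5.6  2.5] M [ 0.82 -0.05 -0.02] w 0.2
```

Call:
step_arm --pt "-0.8 0 0.1" --pt "-0.8 0 0.1" --pt "-0.8 0 0.1" --pt "0 0 0" --twist '[0,0,0,0]'

```text
time: 42.02
position: [0.5312, -0.0922, 0.1349]
tool_rot: [0.716, 0.698, 0.0, -0.001]
ft_force: [1.5, 4.8, 1.1]
grip_width: 0.0006
```

Call:
step_arm --pt "-0.8 0 0.1" --pt "-0.8 0 0.1" --pt "0 0 0" --twist '[0,0,0]'

```text
time: 42.27
position: [0.5311, -0.0939, 0.1345]
tool_rot: [0.716, 0.698, 0.0, -0.001]
ft_force: [0.7, 4.9, -0.8]
grip_width: 0.0002
```

Call:
step_arm --pt "-0.8 0 0.1" --pt "-0.8 0 0.1" --pt "0 0 0" --twist '[0,0,0]'

```text
time: 42.52
position: [0.531, -0.0953, 0.1341]
tool_rot: [0.716, 0.698, 0.0, -0.001]
ft_force: [1.1, 5.7, -1.9]
grip_width: 0.0006
```

Call:
step_arm --pt "3 0 0" --pt "6 0 -5" --pt "0 0 -15" --pt "0 0 -15" --pt "0 0 -5" --pt "-15 0 0" --pt "-25 0 0" --pt "-30 0 0" --pt "-30 0 0" --pt "-30 0 0" --pt "-20 0 0" --pt "-10 0 0" --pt "-7 0 0" --pt "0 0 10" --pt "0 0 14" --pt "0 0 11" --pt "0 0 5" --pt "0 0 0" --twist '[0,0,0,0,0,0,0,0,0,0,0,0,0,0,0,0,0,0]'

```text
time: 44.02
position: [0.5267, -0.2523, 0.133]
tool_rot: [0.715, 0.699, -0.0, -0.002]
ft_force: [0.6, 0.1, -0.0]
grip_width: 0.0004
```

Call:
step_arm --pt "1.5 0 0" --pt "1.5 0 0" --pt "1.5 0 0" --pt "0 0 0" --twist '[0,0,0,0]'

```text
time: 44.35
position: [0.5282, -0.2494, 0.1355]
tool_rot: [0.715, 0.699, 0.0, 0.0]
ft_force: [0.2, 0.5, 0.3]
grip_width: 0.0008
```

Call:
step_arm --pt "1.2 0 0" --pt "1 0 0" --pt "1 0 0" --pt "0 0 0" --twist '[0,0,0,0]'

```text
time: 44.68
position: [0.5279, -0.2463, 0.1351]
tool_rot: [0.716, 0.699, 0.0, -0.0]
ft_force: [-0.1, -0.4, -0.9]
grip_width: 0.0
```

Call:
step_arm --pt "0.8 0 0" --pt "0.8 0 0.1" --pt "0.8 0 0.1" --pt "0 0 0" --twist '[0,0,0,0]'

```text
time: 45.02
position: [0.5282, -0.2451, 0.135]
tool_rot: [0.715, 0.699, -0.0, 0.001]
ft_force: [-1.3, -2.6, 0.7]
grip_width: 0.0006
```

Call:
step_arm --pt "0.8 0 0.1" --pt "0.8 0 0.1" --pt "0.8 0 0.1" --pt "0 0 0" --twist '[0,0,0,0]'

```text
time: 45.35
position: [0.5284, -0.2426, 0.1348]
tool_rot: [0.715, 0.699, -0.0, 0.001]
ft_force: [-1.2, -5.3, 1.2]
grip_width: 0.0005
```

Call:
step_arm --pt "0.8 0 0.1" --pt "0.8 0 0.1" --pt "0.8 0 0.1" --pt "0 0 0" --twist '[0,0,0,0]'

```text
time: 45.68
position: [0.5285, -0.2404, 0.1344]
tool_rot: [0.715, 0.699, -0.0, 0.001]
ft_force: [-1.2, -5.2, 0.5]
grip_width: 0.0004
```

Call:
step_arm --pt "0.8 0 0.1" --pt "0.8 0 0.1" --pt "0.8 0 0.1" --pt "0 0 0" --twist '[0,0,0,0]'

```text
time: 46.02
position: [0.5285, -0.2379, 0.1339]
tool_rot: [0.716, 0.699, -0.0, 0.001]
ft_force: [0.0, -4.6, -0.8]
grip_width: 0.0006
```

Call:
step_arm --pt "0.8 0 0.1" --pt "0.8 0 0.1" --pt "0 0 0" --twist '[0,0,0]'

```text
time: 46.27
position: [0.5285, -0.2362, 0.1335]
tool_rot: [0.715, 0.699, -0.0, 0.001]
ft_force: [-0.6, -4.9, -3.4]
grip_width: 0.0007
```

Call:
step_arm --pt "0.8 0 0.1" --pt "0.8 0 0.1" --pt "0 0 0" --twist '[0,0,0]'

```text
time: 46.52
position: [0.5286, -0.2347, 0.1331]
tool_rot: [0.715, 0.699, -0.0, 0.001]
ft_force: [-0.7, -6.3, -3.2]
grip_width: 0.0006
```

Call:
step_arm --pt "0.8 0 0.1" --pt "0.8 0 0.1" --pt "0 0 0" --twist '[0,0,0]'

```text
time: 46.77
position: [0.5287, -0.2336, 0.1329]
tool_rot: [0.715, 0.699, -0.001, 0.001]
ft_force: [-0.8, -6.9, -2.7]
grip_width: 0.0005
```

Call:
step_arm --pt "0.5 0 0.1" --pt "0.5 0 0" --pt "0 0 0" --twist '[0,0,0]'

```text
time: 47.02
position: [0.5287, -0.2327, 0.1327]
tool_rot: [0.715, 0.699, -0.001, 0.001]
ft_force: [0.4, -7.1, -4.6]
grip_width: 0.0003
```

Call:
step_arm --pt "0.5 0 0.1" --pt "0.5 0 0.1" --pt "0 0 0" --twist '[0,0,0]'

```text
time: 47.27
position: [0.5288, -0.232, 0.1325]
tool_rot: [0.715, 0.699, -0.001, 0.002]
ft_force: [0.5, -7.3, -3.8]
grip_width: 0.0004
```

Call:
step_arm --pt "0.5 0 0.1" --pt "0 0 0" --twist '[0,0]'

```text
time: 47.43
position: [0.5289, -0.2317, 0.1324]
tool_rot: [0.715, 0.699, -0.001, 0.002]
ft_force: [-0.7, -8.2, -4.3]
grip_width: 0.0004
```

Call:
step_arm --pt "0.5 0 0.1" --pt "0.5 0 0.1" --pt "0 0 0" --twist '[0,0,0]'

```text
time: 47.68
position: [0.5289, -0.2311, 0.1322]
tool_rot: [0.715, 0.699, -0.001, 0.002]
ft_force: [-0.2, -9.4, -5.2]
grip_width: 0.0005
```

Call:
step_arm --pt "0.5 0 0.1" --pt "0.5 0 0.1" --pt "0 0 0" --twist '[0,0,0]'

```text
time: 47.93
position: [0.529, -0.2303, 0.132]
tool_rot: [0.715, 0.699, -0.001, 0.002]
ft_force: [-1.6, -9.7, -4.9]
grip_width: 0.0007
```

Call:
step_arm --pt "-3 0 0" --pt "-6 0 -5" --pt "0 0 -15" --pt "0 0 -15" --pt "0 0 -5" --pt "15 0 0" --pt "25 0 0" --pt "30 0 0" --pt "30 0 0" --pt "30 0 0" --pt "10 0 0" --pt "8 0 0" --pt "4 0 0" --pt "0 0 0" --pt "0 0 0" --twist '[0,0,0,0,0,0,0,0,0,0,0,0,0,0,0]'

```text
time: 49.18
position: [0.5321, -0.0853, 0.1724]
tool_rot: [0.716, 0.698, -0.0, 0.0]
ft_force: [-1.0, -0.8, -0.1]
grip_width: 0.0005
```

```bash
python3 - <<'E'
from ht import *
from meas import meas
t=heights(3);meas(t);st()
cv2.imwrite('pics/z25.png',cv2.resize(t['color'][180:260,290:370],None,fx=6,fy=6,interpolation=cv2.INTER_CUBIC))
E
```

```text
card 51 span -0.05 0.002 mid 79.78 ends L,R 80.35 79.22
mod a 55 span -0.05 0.017 mid 78.78 ends L,R 78.7 78.86
handle 66 [333.5        217.62121212] ztop 0.1115 [ 0.531  -0.1601  0.1115]
panel R 73 z 0.0793
module a 12 0.0784
lever R 36 far 0.0751 z max 0.1274 v~ 2.898
t 49.33 pos [532.  -85.8 172.4] yaw_y -1.47 tilt [ 0.0002 -0.0002] F [ 0.3 -0.2 -0.4] M [-0.1   0.09 -0.02] w 0.7
```

View pics/z25.png

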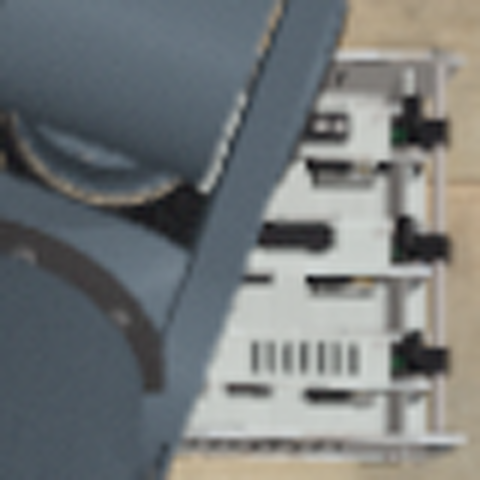

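Call:
step_arm --pt "-1 0 10" --pt "-1 0 14" --pt "-1 0 10" --pt "-1 0 4.5" --pt "-1.5 0 0" --pt "-1.5 0 0" --pt "0 0 0" --twist '[0,0,0,0,0,0,0]'

```text
time: 49.92
position: [0.5321, -0.0922, 0.1342]
tool_rot: [0.716, 0.698, 0.0, 0.0]
ft_force: [0.9, -0.2, 0.5]
grip_width: 0.0001
```

Call:
step_arm --pt "-1 0 0" --pt "-1 0 0" --pt "0 0 0" --twist '[0,0,0]'

```text
time: 50.17
position: [0.532, -0.0939, 0.1344]
tool_rot: [0.716, 0.699, 0.0, 0.0]
ft_force: [0.0, -0.7, 0.4]
grip_width: 0.0008
```

Call:
step_arm --pt "-0.8 0 0" --pt "-0.8 0 0.1" --pt "0 0 0" --twist '[0,0,0]'

```text
time: 50.42
position: [0.5317, -0.0949, 0.134]
tool_rot: [0.716, 0.698, 0.0, -0.0]
ft_force: [-0.5, 1.7, 1.3]
grip_width: 0.0006
```

Call:
step_arm --pt "-0.8 0 0.1" --pt "-0.8 0 0.1" --pt "0 0 0" --twist '[0,0,0]'

```text
time: 50.67
position: [0.5316, -0.0964, 0.1337]
tool_rot: [0.716, 0.698, 0.0, -0.0]
ft_force: [0.6, 3.1, 3.6]
grip_width: 0.0006
```

Call:
step_arm --pt "-0.8 0 0.1" --pt "-0.8 0 0.1" --pt "0 0 0" --twist '[0,0,0]'

```text
time: 50.92
position: [0.5315, -0.0978, 0.1334]
tool_rot: [0.716, 0.698, 0.0, -0.0]
ft_force: [0.9, 5.9, 1.9]
grip_width: 0.0004
```

Call:
step_arm --pt "-0.6 0 0.1" --pt "-0.6 0 0.1" --pt "0 0 0" --twist '[0,0,0]'

```text
time: 51.17
position: [0.5315, -0.0988, 0.1331]
tool_rot: [0.716, 0.698, 0.001, -0.001]
ft_force: [1.4, 5.6, 0.6]
grip_width: 0.0003
```

Call:
step_arm --pt "-0.6 0 0.1" --pt "-0.6 0 0.1" --pt "0 0 0" --twist '[0,0,0]'

```text
time: 51.42
position: [0.5314, -0.0996, 0.1329]
tool_rot: [0.716, 0.698, 0.001, -0.001]
ft_force: [1.5, 6.7, 1.0]
grip_width: 0.0003
```

Call:
step_arm --pt "-0.6 0 0.1" --pt "-0.6 0 0.1" --pt "0 0 0" --twist '[0,0,0]'

```text
time: 51.67
position: [0.5314, -0.1004, 0.1327]
tool_rot: [0.716, 0.698, 0.001, -0.001]
ft_force: [1.7, 7.7, 2.3]
grip_width: 0.0005
```

Call:
step_arm --pt "-0.6 0 0.1" --pt "-0.6 0 0.1" --pt "0 0 0" --twist '[0,0,0]'

```text
time: 51.92
position: [0.5314, -0.1013, 0.1324]
tool_rot: [0.716, 0.698, 0.001, -0.001]
ft_force: [2.8, 9.4, 0.9]
grip_width: 0.0003
```

Call:
step_arm --pt "-0.6 0 0.1" --pt "-0.6 0 0.1" --pt "0 0 0" --twist '[0,0,0]'

```text
time: 52.17
position: [0.5313, -0.1021, 0.1321]
tool_rot: [0.716, 0.698, 0.001, -0.002]
ft_force: [2.4, 10.5, 2.2]
grip_width: 0.0006
```

Call:
step_arm --pt "-0.6 0 0.1" --pt "-0.6 0 0.1" --pt "0 0 0" --twist '[0,0,0]'

```text
time: 52.42
position: [0.5312, -0.1028, 0.1319]
tool_rot: [0.716, 0.698, 0.002, -0.002]
ft_force: [4.0, 10.7, 0.8]
grip_width: 0.0004
```

Call:
step_arm --pt "-0.6 0 0.1" --pt "-0.6 0 0.1" --pt "0 0 0" --twist '[0,0,0]'

```text
time: 52.67
position: [0.5312, -0.1036, 0.1315]
tool_rot: [0.716, 0.698, 0.002, -0.002]
ft_force: [3.4, 13.0, 0.4]
grip_width: 0.0005
```

Call:
step_arm --pt "-0.6 0 0.1" --pt "-0.4 0 0.1" --pt "0 0 0" --twist '[0,0,0]'

```text
time: 52.92
position: [0.5312, -0.1043, 0.1313]
tool_rot: [0.716, 0.698, 0.002, -0.003]
ft_force: [4.2, 12.9, -0.0]
grip_width: 0.0001
```

```bash
python3 - <<'E'
from ht import *
t=heights(2);st()
E
```

```text
card 33 span -0.05 -0.034 mid 78.79 ends L,R 77.84 79.73
mod a 28 span -0.05 -0.006 mid 80.12 ends L,R 82.1 78.14
t 53.02 pos [ 531.2 -104.3  131.3] yaw_y -1.52 tilt [-0.0004  0.0065] F [ 3.9 13.5  0. ] M [ 2.28 -0.65 -0.01] w 0.5
```

Call:
step_arm --pt "-0.5 0 0.1" --pt "-0.5 0 0.1" --pt "0 0 0" --twist '[0,0,0]'

```text
time: 53.27
position: [0.5311, -0.1048, 0.1311]
tool_rot: [0.717, 0.698, 0.002, -0.003]
ft_force: [4.0, 14.7, 1.0]
grip_width: 0.0005
```

Call:
step_arm --pt "0 0 0" --pt "0 0 0" --twist '[0,0]'

```text
time: 53.43
position: [0.5311, -0.1048, 0.1311]
tool_rot: [0.717, 0.698, 0.002, -0.003]
ft_force: [3.7, 14.3, 0.0]
grip_width: 0.0005
```

Call:
step_arm --pt "3 0 0" --pt "6 0 -5" --pt "0 0 -15" --pt "0 0 -15" --pt "0 0 -7" --pt "-15 0 0" --pt "-25 0 0" --pt "-30 0 0" --pt "-30 0 0" --pt "-20 0 0" --pt "-14 0 0" --pt "-10 0 0" --pt "-2 0 0" --pt "0 0 0" --twist '[0,0,0,0,0,0,0,0,0,0,0,0,0,0]'

```text
time: 54.6
position: [0.5277, -0.2459, 0.1734]
tool_rot: [0.716, 0.698, -0.0, -0.0]
ft_force: [-0.8, 0.7, -0.4]
grip_width: 0.0005
```

```bash
cat > sh.py <<'E'
from st import *
def sh(n=3):
    T=[robot.camera('side') for _ in range(n)]
    t=dict(T[0]);t['depth']=np.median([x['depth'] for x in T],0);P=pts(t);z=P[...,2];w=t['color'].min(2)>190
    yax=np.array([.024,.9997,0]);xax=np.array([.9997,-.024,0]);q=P-[.5305,-.164,0];X=q@xax;Y=q@yax
    for nm,xc in(('b',.05),('card',0),('a',-.05)):
        m=w&(abs(X-xc)<.012)&(abs(Y)<.062)&(z>.072)&(z<.09)
        m=cv2.erode(m.astype(np.uint8),np.ones((2,2),np.uint8),borderValue=0)>0
        for e,s in(('L',1),('R',-1)):
            mm=m&(Y*s>.012)
            if mm.sum()>4: print(nm,e,mm.sum(),'y',(Y[mm].mean()*1e3).round(0),'z',(z[mm].mean()*1e3).round(2),(np.median(z[mm])*1e3).round(2))
    cv2.imwrite('pics/sh%d.png'%int(robot.get_obs()['time']*10),cv2.resize(t['color'][150:220,255:330],None,fx=7,fy=7,interpolation=cv2.INTER_CUBIC))
E
python3 -c "
from sh import *
sh();st()"; ls pics/sh*
```

```text
b L 15 y 31.0 z 81.07 81.59
b R 7 y -38.0 z 81.6 81.24
card L 14 y 34.0 z 80.41 81.29
card R 12 y -29.0 z 81.21 81.04
a L 11 y 35.0 z 80.16 80.62
a R 18 y -38.0 z 80.83 80.92
t 54.75 pos [ 527.8 -244.5  173.5] yaw_y -1.31 tilt [-0.0008  0.0008] F [-0.5 -0.2 -0.2] M [-0.03  0.03  0.04] w 0.3
pics/sh547.png
```

Call:
step_arm --pt "1 0 10" --pt "2 0 14" --pt "2 0 11" --pt "2 0 6" --pt "2 0 0" --pt "1 0 0" --pt "0 0 0" --twist '[0,0,0,0,0,0,0]'

```text
time: 55.33
position: [0.5285, -0.2355, 0.1328]
tool_rot: [0.715, 0.699, 0.0, 0.0]
ft_force: [0.1, -0.2, 0.6]
grip_width: 0.0003
```

Call:
step_arm --pt "1.2 0 0" --pt "1.2 0 0" --pt "0 0 0" --twist '[0,0,0]'

```text
time: 55.58
position: [0.5288, -0.234, 0.1333]
tool_rot: [0.715, 0.699, -0.0, 0.001]
ft_force: [-0.1, -0.6, 0.1]
grip_width: 0.0008
```

Call:
step_arm --pt "1 0 0" --pt "0.8 0 0" --pt "0 0 0" --twist '[0,0,0]'

```text
time: 55.83
position: [0.5288, -0.2327, 0.1331]
tool_rot: [0.715, 0.699, -0.0, 0.001]
ft_force: [-0.1, -3.3, 0.9]
grip_width: 0.0002
```

Call:
step_arm --pt "0.8 0 0.1" --pt "0.8 0 0.1" --pt "0 0 0" --twist '[0,0,0]'

```text
time: 56.08
position: [0.5289, -0.2313, 0.1327]
tool_rot: [0.715, 0.699, -0.0, 0.001]
ft_force: [-0.5, -6.1, -0.5]
grip_width: 0.0005
```

Call:
step_arm --pt "0.8 0 0.1" --pt "0.8 0 0.1" --pt "0 0 0" --twist '[0,0,0]'

```text
time: 56.33
position: [0.529, -0.2303, 0.1325]
tool_rot: [0.715, 0.699, -0.001, 0.002]
ft_force: [0.0, -6.1, -1.0]
grip_width: 0.0004
```

Call:
step_arm --pt "0.8 0 0.1" --pt "0.8 0 0.1" --pt "0 0 0" --twist '[0,0,0]'

```text
time: 56.58
position: [0.5291, -0.2294, 0.1324]
tool_rot: [0.715, 0.699, -0.001, 0.002]
ft_force: [-0.6, -8.6, -1.8]
grip_width: 0.0004
```

Call:
step_arm --pt "0.8 0 0.1" --pt "0.8 0 0.1" --pt "0 0 0" --twist '[0,0,0]'

```text
time: 56.83
position: [0.5292, -0.2284, 0.132]
tool_rot: [0.715, 0.699, -0.001, 0.003]
ft_force: [-2.0, -10.9, -2.8]
grip_width: 0.0006
```

Call:
step_arm --pt "0.6 0 0.1" --pt "0.6 0 0.1" --pt "0 0 0" --twist '[0,0,0]'

```text
time: 57.08
position: [0.5292, -0.2277, 0.1318]
tool_rot: [0.715, 0.699, -0.002, 0.003]
ft_force: [-1.6, -11.3, -3.6]
grip_width: 0.0004
```

Call:
step_arm --pt "0.6 0 0.1" --pt "0.6 0 0.1" --pt "0 0 0" --twist '[0,0,0]'

```text
time: 57.33
position: [0.5293, -0.2271, 0.1316]
tool_rot: [0.715, 0.699, -0.002, 0.004]
ft_force: [-1.6, -12.8, -2.9]
grip_width: 0.0007
```

Call:
step_arm --pt "0.5 0 0.1" --pt "0.5 0 0.1" --pt "0 0 0" --twist '[0,0,0]'

```text
time: 57.58
position: [0.5294, -0.2265, 0.1315]
tool_rot: [0.715, 0.699, -0.002, 0.004]
ft_force: [-0.9, -14.9, -3.6]
grip_width: 0.0006
```

Call:
step_arm --pt "0.4 0 0" --pt "0.4 0 0" --pt "0 0 0" --twist '[0,0,0]'

```text
time: 57.83
position: [0.5294, -0.2262, 0.1314]
tool_rot: [0.715, 0.699, -0.003, 0.004]
ft_force: [-2.4, -15.0, -4.4]
grip_width: 0.0008
```

Call:
step_arm --pt "-3 0 0" --pt "-6 0 -5" --pt "0 0 -15" --pt "0 0 -15" --pt "0 0 -5" --pt "15 0 0" --pt "25 0 0" --pt "30 0 0" --pt "30 0 0" --pt "25 0 0" --pt "10 0 0" --pt "5 0 0" --pt "0 0 0" --twist '[0,0,0,0,0,0,0,0,0,0,0,0,0]'

```text
time: 58.92
position: [0.5313, -0.0885, 0.1708]
tool_rot: [0.715, 0.699, -0.0, -0.001]
ft_force: [-0.2, -0.1, -0.1]
grip_width: 0.0004
```

```bash
python3 - <<'E'
from ht import *
from meas import meas
t=heights(3);meas(t);st()
E
```

```text
card 35 span -0.05 -0.006 mid 78.97 ends L,R 78.89 79.05
mod a 40 span -0.05 0.012 mid 78.7 ends L,R 78.22 79.18
handle 74 [331.35135135 217.33783784] ztop 0.3229 [ 0.495  -0.1342  0.3229]
panel R 73 z 0.0787
lever R 35 far 0.0746 z max 0.1272 v~ 2.891
t 59.07 pos [532.  -91.  171.2] yaw_y -1.43 tilt [ 0.0004 -0.0004] F [0.7 0.1 0. ] M [-0.12  0.02  0.  ] w 0.3
```

Call:
step_arm --pt "-1 0 10" --pt "-2 0 14" --pt "-2 0 11" --pt "-2 0 4.5" --pt "-2 0 0" --pt "0 0 0" --twist '[0,0,0,0,0,0]'

```text
time: 59.57
position: [0.5305, -0.0986, 0.1307]
tool_rot: [0.716, 0.698, -0.0, -0.002]
ft_force: [0.2, 3.6, -1.6]
grip_width: 0.0001
```

Call:
step_arm --pt "-1.2 0 0" --pt "-1 0 0" --pt "0 0 0" --twist '[0,0,0]'

```text
time: 59.82
position: [0.5305, -0.0996, 0.1313]
tool_rot: [0.716, 0.698, 0.0, -0.002]
ft_force: [0.5, 6.2, -5.0]
grip_width: 0.0003
```

Call:
step_arm --pt "-1 0 0" --pt "-0.8 0 0" --pt "0 0 0" --twist '[0,0,0]'

```text
time: 60.07
position: [0.5304, -0.1006, 0.1311]
tool_rot: [0.716, 0.698, 0.001, -0.003]
ft_force: [1.7, 9.2, -7.0]
grip_width: 0.0008
```

Call:
step_arm --pt "-0.6 0 0.3" --pt "-0.6 0 0.3" --pt "0 0 0" --twist '[0,0,0]'

```text
time: 60.32
position: [0.5304, -0.1014, 0.1307]
tool_rot: [0.716, 0.698, 0.001, -0.003]
ft_force: [1.2, 9.5, -5.0]
grip_width: 0.0005
```

Call:
step_arm --pt "-0.6 0 0.2" --pt "-0.6 0 0.2" --pt "0 0 0" --twist '[0,0,0]'

```text
time: 60.57
position: [0.5304, -0.1022, 0.1304]
tool_rot: [0.716, 0.698, 0.001, -0.003]
ft_force: [1.2, 11.0, -4.9]
grip_width: 0.0007
```

Call:
step_arm --pt "-0.5 0 0.1" --pt "-0.5 0 0.1" --pt "0 0 0" --twist '[0,0,0]'

```text
time: 60.82
position: [0.5303, -0.1028, 0.1302]
tool_rot: [0.716, 0.698, 0.002, -0.003]
ft_force: [1.6, 12.4, -4.4]
grip_width: 0.0004
```

Call:
step_arm --pt "-0.6 0 0.1" --pt "-0.6 0 0.1" --pt "0 0 0" --twist '[0,0,0]'

```text
time: 61.07
position: [0.5303, -0.1035, 0.1299]
tool_rot: [0.716, 0.698, 0.002, -0.004]
ft_force: [2.5, 12.9, -4.6]
grip_width: -0.0
```

Call:
step_arm --pt "-0.5 0 0.1" --pt "-0.4 0 0.1" --pt "0 0 0" --twist '[0,0,0]'

```text
time: 61.32
position: [0.5302, -0.104, 0.1297]
tool_rot: [0.717, 0.698, 0.002, -0.004]
ft_force: [2.3, 15.2, -4.1]
grip_width: 0.0006
```

Call:
step_arm --pt "3 0 0" --pt "8 0 -5" --pt "10 0 -15" --pt "25 0 -15" --pt "30 0 -10" --pt "30 0 0" --pt "30 0 0" --pt "20 0 0" --pt "0 0 0" --twist '[0,0,0,0,0,0,0,0,0]'

```text
time: 62.07
position: [0.5357, 0.0502, 0.1767]
tool_rot: [0.714, 0.7, 0.001, 0.001]
ft_force: [0.5, -0.6, -0.4]
grip_width: 0.0007
```

```bash
python3 - <<'E'
from ht import *
from meas import meas
t=heights(4);meas(t);st()
cv2.imwrite('pics/z30.png',cv2.resize(t['color'][180:260,290:370],None,fx=6,fy=6,interpolation=cv2.INTER_CUBIC))
E
```

```text
card 109 span -0.05 0.048 mid 78.84 ends L,R 78.45 79.24
mod a 132 span -0.05 0.05 mid 79.0 ends L,R 78.75 79.25
handle 81 [334.58024691 218.58024691] ztop 0.1099 [ 0.5288 -0.1629  0.1099]
panel L 81 z 0.0787
panel R 73 z 0.0791
module b 82 0.0792
module a 107 0.079
lever L 33 far 0.0794 z max 0.1131 v~ 2.858
lever R 36 far 0.0749 z max 0.1264 v~ 2.882
t 62.27 pos [535.8  46.2 175.8] yaw_y -1.39 tilt [ 0.0019 -0.0013] F [-0.1 -0.3 -0.7] M [-0.15  0.04  0.01] w 0.3
```

View pics/z30.png

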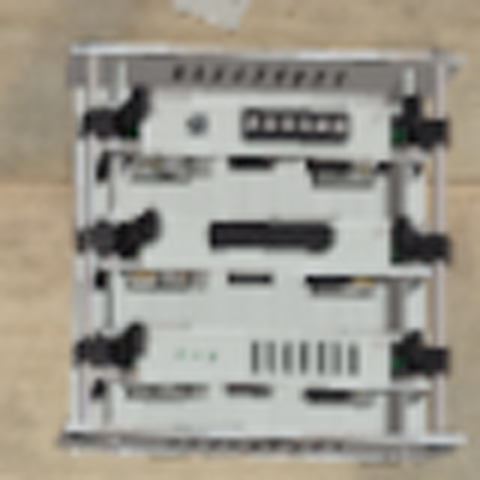

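```bash
python3 - <<'E'
from h import *
print(robot.hand_in(), robot.get_obs()['time'])
E
```

```text
the job is handed in; nothing more can be done
the job is handed in; nothing more can be done
```

The card is in the empty bay with both levers swung in, and the job was handed in at about 62 s of the 70 s allowed. I have no verdict, and "home" is my inference from forces and camera heights.

**What I did:** I lifted the card from the block by its handle and lowered it into the guides until the plugs met resistance of about 13 N. I released it, then pushed the levers in by turns: left to about 0.75 rad, right to 0.5, left to 0.38, and on in smaller steps. Both ended near -0.05 to -0.15 rad. The highest push I read on a lever was about 16 N, against the 20 N limit.

**Last checks that agree with home:**
- **Height:** the panel was level, at about 78.7 mm (left) and 79.1 mm (right). The modules in service read 79.0 mm, and the card is about 5 mm below where the plugs first met.
- **Levers:** force on both rose steadily from about 6 N to 15–16 N, starting near -0.03 to -0.05 rad, which I took as the stop. They stand upright like the modules' levers.
- **Clearance:** the arm was about 0.2 m off to the side, touching nothing. I saw no sign of the modules or the things on the bench having moved.

**Checks that were weak or disagreed:**
- **First landing:** after release the card sat about 2 mm high and 3 mm off along its length. The first lever push slid it into line.
- **The stop felt springy:** knobs backed off 2 to 5 mm between pushes, so I judged the stop from the rise in force and the level height.
- **Precision:** camera heights are good to about 0.5 mm. The empty bay's own home height isn't known, so this cannot rule out a small gap.

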